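# Dig the kitchen timer out from between the breakfast things

## Task

The kitchen timer on the slate slab is boxed in by the pepper mill, the honey jar and the butter dish. First stand those three on the cutting board, then fetch the timer and set it on its sloped stand, screen upward and lying evenly down against the lip with the screen side higher than the buttons; after that put the mill, the jar and the dish back, each in the middle of the very coaster it came from. Keep all three upright throughout.

Things in the scene. Friction and masses are not known exactly. Their poses are not given: they have to be found in the camera images.
- timer: White kitchen timer, 48 mm (x) by 100 mm (y) by 20 mm (z), about 90 g; dark screen and three orange buttons on its upper face. Starts flat on a fixed slate slab 6 mm thick. Origin: centre of its underside; x points from the buttons to the screen side, y along its length, z out of the face. The three others stand 10 to 22 mm from it, two before and one behind, leaving no room for fingers.
- mill: Dark wood pepper mill, upright, 95 mm tall; a plain cylinder 52 mm across up to 68 mm, then a narrower neck and head; about 220 g. Origin: centre of its underside, z up.
- honey: Amber honey jar with yellow screw cap, closed, upright, 56 mm across, 85 mm tall, about 250 g. Origin: centre of its underside, z up.
- butter: White ceramic butter dish, lid clipped to its base: lifts as one piece, about 300 g. Base 60 mm (x) by 90 mm (y) by 8 mm; lid 50 mm (x) by 78 mm (y) from 8 to 56 mm height, to be held across its 50 mm; knob 14 mm across on top, to 68 mm. Origin: centre of its underside, z up.
- coaster_blue: Blue square coaster, 80 x 80 x 4 mm, fixed on the slate slab. Origin: centre of its underside (6 mm above the counter), so its top is 4 mm higher. At the start one of the mill, jar and dish stands on its middle; which one varies.
- coaster_terracotta: Terracotta orange-brown square coaster, otherwise like the blue one.
- coaster_green: Green square coaster, otherwise like the blue one.
- board: Pale blue-green plastic cutting board on rubber feet, fixed, empty at the start: 240 mm (x) by 220 mm (y), top face 18 mm above the counter; room for all three things. Origin: centre of its underside at counter height, z up. It lies left or right of the slab, the stand on the other side.
- stand: Dark steel stand, fixed, foot 110 x 130 mm. Origin: centre of its underside, z up. Its plate rises 22 degrees towards +x. Lip at the low edge: two brass tabs 20 mm wide at y = +-42 mm (a finger fits between), 14 mm high off the plate; its inner face meets the plate at x -35, z 30 mm. The seated timer's underside centre is at x -13, y 0, z 39 mm, its x uphill. Not slippery: bring it down to the lip.
Things that resemble listed ones, but are neither listed nor needed, are in the scene too. There is more than one size of the honey; the job needs the largest.

How it is judged:
On the way, in this order (a step that is already met when the one before it is completed fails the run):
1. the mill, the jar and the dish all stand on the cutting board, let go, the timer still where it lay (x of mill in the frame of board between -0.1 and 0.1 m and y of mill in the frame of board between -0.09 and 0.09 m and z of mill in the frame of board between 0.012 and 0.026 m and angle between each of mill, honey, butter's own z axis and vertical below 0.12 rad and linear speed of each of mill, honey, butter below 0.02 m/s and contact force between the fingers and mill below 0.1 N and x of honey in the frame of board between -0.1 and 0.1 m and y of honey in the frame of board between -0.09 and 0.09 m and z of honey in the frame of board between 0.012 and 0.026 m and contact force between the fingers and honey below 0.1 N and x of butter in the frame of board between -0.1 and 0.1 m and y of butter in the frame of board between -0.09 and 0.09 m and z of butter in the frame of board between 0.012 and 0.026 m and contact force between the fingers and butter below 0.1 N and distance of timer from where it was at the start of the episode below 0.03 m), for 0.2 s.
2. the timer lies on the stand against the lip, let go, while the three others still stand on the board (x of timer in the frame of stand between -0.021 and -0.004 m and y of timer in the frame of stand between -0.015 and 0.015 m and z of timer in the frame of stand between 0.034 and 0.046 m and angle between timer's own z axis and vertical between 0.27 and 0.5 rad and angle between timer's own x axis and vertical below 1.4 rad and angle between the y axis of timer and the y axis of stand, either way round below 0.15 rad and linear speed of each of timer, mill, honey, butter below 0.02 m/s and contact force between the fingers and timer below 0.1 N and x of mill in the frame of board between -0.1 and 0.1 m and y of mill in the frame of board between -0.09 and 0.09 m and z of mill in the frame of board between 0.012 and 0.026 m and angle between each of mill, honey, butter's own z axis and vertical below 0.12 rad and contact force between the fingers and mill below 0.1 N and x of honey in the frame of board between -0.1 and 0.1 m and y of honey in the frame of board between -0.09 and 0.09 m and z of honey in the frame of board between 0.012 and 0.026 m and contact force between the fingers and honey below 0.1 N and x of butter in the frame of board between -0.1 and 0.1 m and y of butter in the frame of board between -0.09 and 0.09 m and z of butter in the frame of board between 0.012 and 0.026 m and contact force between the fingers and butter below 0.1 N), for 0.2 s.
At the end, for the whole second after the job is handed in: The timer lies on the stand's slope, screen side uphill, within about 9 mm along the slope of touching the lip, within 15 mm of the middle sideways and 0.15 rad of parallel; the mill, jar and dish stand upright, each within 15 mm of where it stood at the start; all released and at rest (x of timer in the frame of stand between -0.021 and -0.004 m and y of timer in the frame of stand between -0.015 and 0.015 m and z of timer in the frame of stand between 0.034 and 0.046 m and angle between timer's own z axis and vertical between 0.27 and 0.5 rad and angle between timer's own x axis and vertical below 1.4 rad and angle between the y axis of timer and the y axis of stand, either way round below 0.15 rad and linear speed of each of timer, mill, honey, butter below 0.02 m/s and contact force between the fingers and timer below 0.1 N and distance of each of mill, honey, butter from where it was at the start of the episode below 0.015 m and angle between each of mill, honey, butter's own z axis and vertical below 0.12 rad and contact force between the fingers and mill below 0.1 N and contact force between the fingers and honey below 0.1 N and contact force between the fingers and butter below 0.1 N).
It fails at once if the mill, the jar or the dish is tipped by more than 0.6 rad (angle between any of mill, honey, butter's own z axis and vertical above 0.6 rad).
It also fails if it takes over 144 s, if anything falls off the work surface, if the arm or the gripper's body presses on something with over 40 N, if the wrist force passes 120 N, or if a joint passes its speed limit or range.

## Robot

A 7-joint arm with a two-finger parallel gripper is mounted at the origin on the work surface. World frame = base frame: x ahead of the robot, y to its left, z up, the work surface at z = 0. Lengths are in m, angles in rad, forces in N, time in s.
With the tool pointing down it reaches from about 0.4 to 0.85 m from the base axis. Payload 4.5 kg.
Tool frame: the origin (TCP) lies on the centre line of the jaws, within the pads' length; the fingertips stand r.tip_reach ahead of it and the grasp point (between the pads) lies 3 mm ahead of it (r.tip_reach is the distance from the TCP to the fingertips, in m); z points along the fingers, y is the line along which they close (so a half turn about z gives the same grasp; the last joint's range is limited). The gripper opens to 88 mm and grips with 3 to 60 N. Pads are 18 mm wide; open, the fingers measure 123 mm over their backs; the gripper's body (75 mm by 187 mm) begins 45 mm behind the grasp point.
Start: joints at [-1.285, 0.689, -0.195, 1.565, 0.157, 0.902, -0.215], TCP at [0.156, 0.605, 0.261] pointing down, gripper open.
Joint ranges: [-3.01, 3.01], [-0.46, 2.08], [-1.47, 1.51], [0.13, 2.56], [-1, 4.14], [0.04, 2.09], [-2.66, 2.66]. Speed limits (rad/s): [2.57, 2.57, 3.14, 3.14, 3.14, 3.14, 3.14].

## Interface

Orientations are given as a unit quaternion [x, y, z, w].
In Python, from plant import readout, eyes, ticket, r gives the robot as it stands. The module is installed in compiled form; this text tells all that it offers.
- The arm moves only by the tool carry_out, never from a script. Its argument "motion" is a list that holds one entry, the list of rows, each a list of 7 numbers: the shift along the tool's x, y, z in mm, then the turn, a rotation vector about the tool's x, y, z in rad, then the opening in per cent of the stroke, from 0 (shut) to 100 (fully open). In form: [[[dx, dy, dz, ax, ay, az, claw], ...]]. A call has 1 to 8 rows; each row shifts and turns the commanded pose from where the row before left it, along the tool's axes as they then stand; what a row does not reach is not made up. A row lasts 1/10 s, in which the tool goes at most 50 mm and 8.59 degrees, less where a joint would pass 70% of its speed; a pose out of reach is approached as far as the arm can. A call is refused whole if a number of a shift passes 50 or a number of a turn 0.15, either way. A call with a gripper value outside its range is refused whole. The fingers move at their own pace and stop on an object; "squeeze" is the grip in N (left out, the last holds). Time passes only in rows, so rows that do not move let the fingers close. It gives the time, the measured TCP pose, the force and the opening at its end, in the units of the state.
- readout.get_state(): the state, without advancing time (a new reading comes with each control period).
- eyes.snapshot(name): name is "scene" or "top"; returns a dict with "pixels" (480x640x3 uint8, red, green, blue), "K" (3x3 intrinsics, pixels), "dist_coeffs" ([k1, k2, p1, p2, k3] as OpenCV has them; the pictures are not rectified), "origin" and "attitude" of the camera in the world. Camera axes: x right, y down, z forward; pixel columns grow to the right and rows downward; lengths in m; the calibration is good to about 2 mm. A picture is of the moment at which its call begins. There is no depth.
- ticket.finish_job(): hands the job in, once; it reports no verdict.
The state is a dict: "clock": time; "q": joint angles; "qd": joint speeds; "joint_torque": joint torques, N m; "tool_pos": TCP position; "eef_rot": TCP orientation; "contact_force": force on the tool from outside, world axes, zero at the start; "moment": the same for the moment, N m; "opening": opening from 0.0 (shut) to 1.0 (fully open).
Only numpy, scipy, OpenCV 4.12 (cv2) and the standard library are available. Lean on these libraries where they do the work, as an engineer would, in place of code of your own. Each camera call takes 0.05 s, during which the arm holds its last target. There are 200 camera calls.

## Working session

There is one attempt and no reset: what is moved stays moved. The work goes in short steps, Python scripts to look and compute and a tool call to move; the robot and the scene stay as the last step left them, time stands still between calls to the robot, and variables do not carry over. Pictures are saved under pics/ and viewed, on a budget of 14 in all, crops included, one or two more only if the job needs it, and the job is handed in when it is done.

Besides the shell and the picture viewer there is one more tool, called after "Emit:" as name([rows], argument=value, ...), one row to a line, values as JSON. carry_out: Moves the arm, as the interface text tells. Its arguments: {"type":"object","properties":{"motion":{"type":"array","items":{"type":"array","items":{"type":"array","items":{"type":"number"}}}},"squeeze":{"type":"number"}},"required":["motion"]}

```bash
mkdir -p pics; python3 - <<'E'
from plant import readout, eyes, ticket, r
import cv2,pickle
s=readout.get_state(); print({k:s[k] for k in('clock','tool_pos','eef_rot','opening','contact_force')}, r.tip_reach)
d={}
for n in('scene','top'):
    p=eyes.snapshot(n); d[n]=p; cv2.imwrite(f'pics/{n}0.png',p['pixels'][:,:,::-1]); print(n,{k:p[k] for k in p if k!='pixels'})
pickle.dump(d,open('snap0.pkl','wb'))
E
```

```text
{'clock': 0.0, 'tool_pos': array([0.15558435, 0.60472761, 0.25991532]), 'eef_rot': array([ 1.25508305e-01,  9.92092160e-01, -8.98825440e-04, -5.57390907e-05]), 'opening': 1.0041838593087273, 'contact_force': array([ 0.15252885, -0.63422873, -0.81941969])} 0.022
scene {'K': array([[489.1777337 ,   0.        , 324.12449721],
       [  0.        , 489.1777337 , 244.31687049],
       [  0.        ,   0.        ,   1.        ]]), 'dist_coeffs': array([-0.1341208,  0.       ,  0.       ,  0.       ,  0.       ]), 'origin': array([0.99813024, 0.07195679, 0.7340317 ]), 'attitude': array([ 0.60681837,  0.74313272, -0.21469727, -0.18283957])}
top {'K': array([[521.19862873,   0.        , 318.97795655],
       [  0.        , 521.19862873, 239.49777965],
       [  0.        ,   0.        ,   1.        ]]), 'dist_coeffs': array([-0.01192099,  0.        ,  0.        ,  0.        ,  0.        ]), 'origin': array([ 0.42855086, -0.00992577,  1.05663214]), 'attitude': array([-0.70232422,  0.70960358, -0.04213181,  0.03779364])}
```

View pics/top0.png

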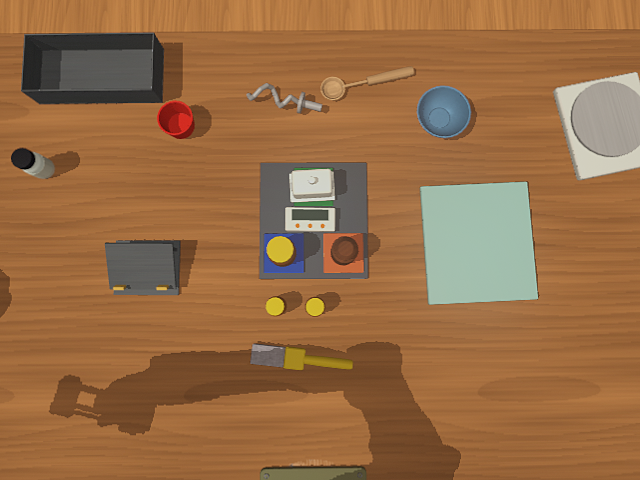

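View pics/scene0.png

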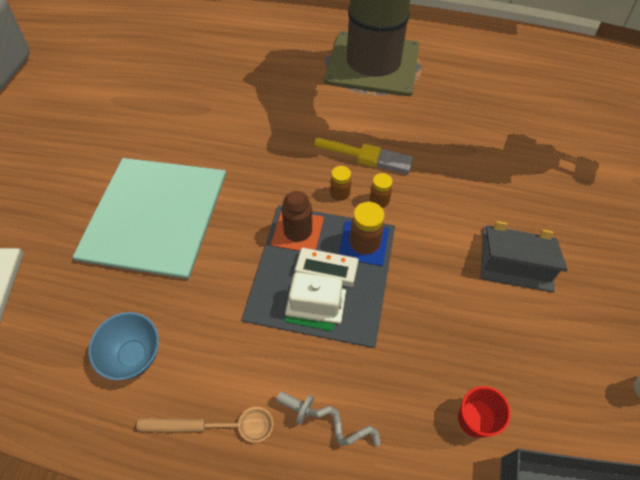

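The top view shows the slab at (314,220). The honey candidates are the big jar at (281,249) on blue and the small jars at (275,306) and (315,306). I take the big one. The mill at (344,249) on terracotta and the butter dish at (312,185) on green each have one candidate. The timer is at (310,219), with its screen up-image (+x). The stand is at (145,267) with brass tabs at the bottom, and the board is at (480,243).

```bash
cat > h.py <<'E'
import numpy as np,cv2,pickle
from scipy.spatial.transform import Rotation as R
def ray(s,uv):
    p=cv2.undistortPoints(np.array(uv,float).reshape(-1,1,2),s['K'],s['dist_coeffs']).reshape(-1,2)
    return R.from_quat(s['attitude']).apply(np.c_[p,np.ones(len(p))])
def cast(s,uv,z):
    d=ray(s,uv); o=s['origin']; return o+d*((z-o[2])/d[:,2])[:,None]
def blobs(s,lo,hi,box,amin=40):
    hsv=cv2.cvtColor(s['pixels'],cv2.COLOR_RGB2HSV); m=cv2.inRange(hsv,np.array(lo),np.array(hi))
    k=np.zeros_like(m); x0,y0,x1,y1=box; k[y0:y1,x0:x1]=255
    c,_=cv2.findContours(m&k,cv2.RETR_EXTERNAL,cv2.CHAIN_APPROX_NONE)
    return sorted([x for x in c if cv2.contourArea(x)>=amin],key=cv2.contourArea,reverse=True)
def rect(s,c,z):
    """world min-area rectangle of contour at height z: centre, sizes, angle of long side (deg from +y)"""
    w=cast(s,c.reshape(-1,2),z)[:,:2].astype(np.float32)*1000
    b=cv2.boxPoints(cv2.minAreaRect(w)); e=[b[1]-b[0],b[2]-b[1]]; e.sort(key=np.linalg.norm); l=e[1]*(1 if e[1][1]>0 else -1)
    return b.mean(0).round(1),[round(float(np.linalg.norm(v)),1) for v in e],round(float(np.degrees(np.arctan2(-l[0],l[1]))),1)
E
python3 - <<'E'
from h import *
d=pickle.load(open('snap0.pkl','rb')); t=d['top']; s=d['scene']
def show(n,sn,lo,hi,box,z,amin=40):
    for c in blobs(sn,lo,hi,box,amin)[:3]:
        print(n,'px',cv2.minAreaRect(c)[0],cv2.contourArea(c),rect(sn,c,z))
Y=([22,120,80],[34,255,255])
show('honey top',t,*Y,(255,225,310,275),.095)
show('honey scn',s,*Y,(340,195,400,235),.095)
W=([0,0,150],[180,50,255])
show('timer top',t,*W,(280,204,340,234),.026)
show('butter top',t,*W,(280,160,340,204),.016)
show('butter scn',s,*W,(280,240,360,330),.016)
show('blue',t,[105,120,60],[130,255,255],(255,220,315,280),.010)
show('terra',t,[3,150,130],[14,255,255],(318,225,370,278),.010)
show('green',t,[50,120,40],[80,255,255],(280,160,345,212),.010)
show('board top',t,[70,30,120],[95,120,255],(410,170,550,310),.018)
show('board scn',s,[70,30,120],[95,120,255],(60,150,240,280),.018)
show('tabs top',t,[15,150,130],[34,255,255],(105,280,180,300),.040,8)
show('tabs scn',s,[15,150,130],[34,255,255],(480,215,570,245),.040,8)
show('stand top',t,[85,0,0],[125,255,110],(95,230,200,300),.05)
a=np.hstack([cv2.resize(t['pixels'][155:285,255:375],None,fx=4,fy=4)]);b=cv2.resize(t['pixels'][230:305,95:195],None,fx=3,fy=3)
im=np.zeros((520,790,3),np.uint8);im[:,:480]=a;im[:225,485:785]=b;b=cv2.resize(s['pixels'][215:290,470:570],None,fx=3,fy=3);im[240:465,485:785]=b
cv2.imwrite('pics/crop1.png',im[:,:,::-1])
E
```

```text
honey top px (279.7931213378906, 249.01724243164062) 515.0 (array([520.8,  56.4], dtype=float32), [47.6, 48.6], 67.6)
honey scn px (368.5, 215.5) 680.5 (array([524.1,  57.6], dtype=float32), [47.3, 58.6], -80.6)
timer top px (309.5, 218.5) 1094.5 (array([588.1,   1.6], dtype=float32), [46.5, 98.2], -0.6)
butter top px (311.4984130859375, 184.97232055664062) 1298.0 (array([658.6,  -2.9], dtype=float32), [65.5, 90.7], 2.7)
butter scn px (321.8653869628906, 285.673095703125) 2993.5 (array([6.219e+02, 3.000e-01], dtype=float32), [101.3, 127.7], 88.9)
blue px (283.5, 253.0) 445.5 (array([520.9,  54.9], dtype=float32), [76.8, 79.1], -0.6)
terra px (343.5, 252.5) 1489.0 (array([520.7, -66. ], dtype=float32), [78.5, 78.9], 89.4)
green px (313.5, 203.0) 112.0 (array([622.3,  -6.6], dtype=float32), [8.3, 75.4], -0.5)
board top px (478.5938720703125, 242.31471252441406) 12520.5 (array([ 538.8, -336.9], dtype=float32), [218.7, 238.2], -87.8)
board scn px (160.5270233154297, 217.33782958984375) 4659.5 (array([ 542. , -320.1], dtype=float32), [185.3, 234.7], -87.6)
board scn px (102.04027557373047, 239.77182006835938) 475.0 (array([ 614.9, -394.1], dtype=float32), [90.3, 94.0], -88.4)
board scn px (215.50770568847656, 180.1384735107422) 52.0 (array([ 442.7, -242.9], dtype=float32), [25.1, 43.5], -63.9)
tabs top px (118.0, 288.0) 20.0 (array([453.1, 374.5], dtype=float32), [3.9, 19.6], -0.6)
tabs top px (161.5, 288.0) 18.0 (array([452.3, 290. ], dtype=float32), [3.9, 17.6], -0.6)
tabs scn px (501.0, 224.5) 95.0 (array([454.4, 290.8], dtype=float32), [20.3, 25.4], -0.6)
tabs scn px (547.5, 233.5) 83.0 (array([455.2, 376.5], dtype=float32), [19.5, 24.0], 5.4)
```

View pics/crop1.png

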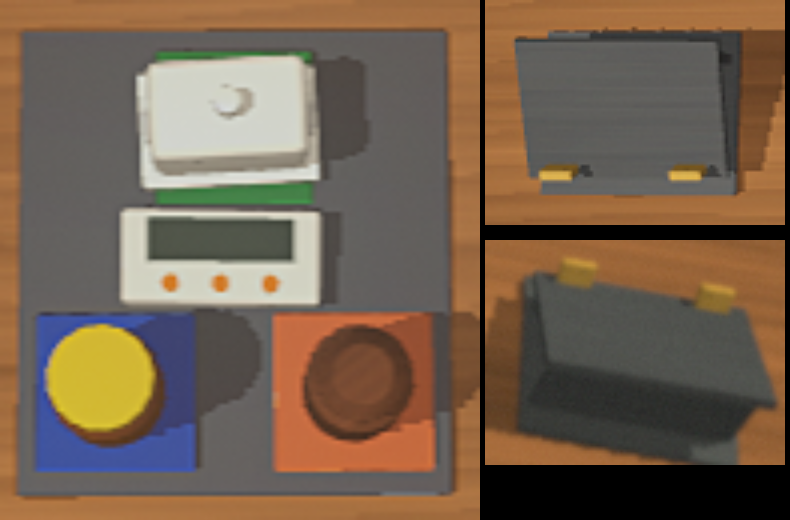

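The crop confirms the choice: the big cap is on blue, the mill on terracotta, the dish on green, and the timer's screen is uphill (+x). I'll refine a few points, then set out.

```bash
cat > go.py <<'E'
# usage: go.py X Y Z(mm, grasp TCP) yaw_deg(closing axis from +y, ccw) tilt_deg  -> remaining shift/turn in the tool frame
import sys; from h import *; from plant import readout
def down(yaw,tilt=0):
    return R.from_euler('z',yaw,degrees=True)*R.from_euler('y',-tilt,degrees=True)*R.from_quat([0,1,0,0])
if __name__=='__main__':
    a=[float(v) for v in sys.argv[1:]]; st=readout.get_state(); q=R.from_quat(st['eef_rot'])
    T=down(a[3],a[4] if len(a)>4 else 0); p=np.array(st['tool_pos'])*1000
    alts=[T,T*R.from_euler('z',180,degrees=True)]
    T=min(alts,key=lambda t:(q.inv()*t).magnitude())
    print('t',round(st['clock'],1),'pos',p.round(1),'open',round(st['opening'],3),'F',np.round(st['contact_force'],1))
    print('turn',(q.inv()*T).as_rotvec().round(3),'shift now',q.inv().apply(np.array(a[:3])-p).round(1),'after turn',T.inv().apply(np.array(a[:3])-p).round(1))
E
python3 - <<'E'
from h import *
d=pickle.load(open('snap0.pkl','rb')); t=d['top']; s=d['scene']
c=lambda x,y,z:(cast(t,[[x/4+255-.4,y/4+155-.4]],z)[0]*1000).round(1)[:2]
print('mill head',c(364,373,.105),'mill shoulder',c(358,382,.078))
print('knob',c(230,98,.078),'base edge',c(140,188,.018),c(320,180,.018),'lid top corners',c(148,62,.066),c(303,58,.066),c(155,158,.066),c(305,150,.066))
print('green corners',c(157,204,.01),c(312,204,.01),c(157,52,.01),c(312,52,.01))
e=lambda x,y,z:(cast(t,[[(x-485)/3+95-.3,y/3+230-.3]],z)[0]*1000).round(1)[:2]
print('foot low edge',e(541,193,.0),e(736,193,.0),'plate top',e(516,40,.07),e(716,40,.07))
E
python3 go.py 521 -66 150 0
```

```text
mill head [520.7 -65. ] mill shoulder [519.1 -63.7]
knob [656.2  -4.6] base edge [624.2  41.6] [627.4 -49.4] lid top corners [677.2  35.1] [678.5 -40.2] [629.8  32. ] [633.  -40.5]
green corners [617.3  33.4] [616.6 -45.5] [696.5  33. ] [695.7 -46.5]
foot low edge [442.  398.6] [440.7 267.5] plate top [537.9 390.7] [536.6 263.7]
t 0.1 pos [155.6 604.8 260. ] open 1.001 F [-0.1 -0.1 -0.9]
turn [-0.002 -0.    -0.252] shift now [-520.9 -558.4  111. ] after turn [-365.4 -670.8  110. ]
```

Emit:
carry_out([
  [[-22, -27, 0, 0, 0, -0.126, 100], [-30, -20, 0, 0, 0, -0.126, 100], [-30, -20, 0, 0, 0, 0, 100], [-30, -20, 0, 0, 0, 0, 100], [-30, -20, 0, 0, 0, 0, 100], [-30, -20, 0, 0, 0, 0, 100], [-30, -20, 0, 0, 0, 0, 100], [-30, -20, 0, 0, 0, 0, 100]],
])

```text
clock: 0.9
tool_pos: [0.3786, 0.4289, 0.2604]
eef_rot: [-0.0, 1.0, -0.0, -0.0]
contact_force: [-0.2, -0.0, -0.3]
opening: 1.001
```

Emit:
carry_out([
  [[-15, -45, 0, 0, 0, 0, 100], [-15, -45, 0, 0, 0, 0, 100], [-15, -45, 0, 0, 0, 0, 100], [-15, -45, 0, 0, 0, 0, 100], [-15, -45, 0, 0, 0, 0, 100], [-15, -45, 0, 0, 0, 0, 100], [-15, -45, 0, 0, 0, 0, 100], [-15, -45, 0, 0, 0, 0, 100]],
])

```text
clock: 1.7
tool_pos: [0.4978, 0.0682, 0.2605]
eef_rot: [-0.0, 1.0, -0.0, -0.0]
contact_force: [1.0, 1.1, 0.9]
opening: 0.998
```

```bash
python3 go.py 521 -66 150 0
```

```text
t 1.7 pos [497.8  68.2 260.5] open 0.998 F [1.  1.1 0.9]
turn [-0. -0.  0.] shift now [ -23.2 -134.2  110.5] after turn [ -23.2 -134.2  110.5]
```

Emit:
carry_out([
  [[-8, -40, 0, 0, 0, 0, 100], [-8, -45, 0, 0, 0, 0, 100], [-7, -48, 20, 0, 0, 0, 100], [0, 0, 45, 0, 0, 0, 100], [0, 0, 40, 0, 0, 0, 100], [0, 0, 20, 0, 0, 0, 100], [0, 0, 0, 0, 0, 0, 100]],
])

```text
clock: 2.4
tool_pos: [0.5182, -0.0606, 0.1339]
eef_rot: [-0.0, 1.0, 0.0, -0.003]
contact_force: [-1.0, 0.6, 0.7]
opening: 1.0
```

```bash
python3 go.py 520.5 -65 69 0; python3 - <<'E'
from plant import eyes; import cv2,numpy as np
t=eyes.snapshot('top')['pixels'][150:310,240:400]; s=eyes.snapshot('scene')['pixels'][130:330,230:430]
im=np.hstack([cv2.resize(t,(390,390)),cv2.resize(s,(390,390))]); cv2.imwrite('pics/c2.png',im[:,:,::-1])
E
```

```text
t 2.4 pos [518.2 -60.6 133.9] open 1.0 F [-1.   0.6  0.7]
turn [ 0.    -0.006  0.   ] shift now [-2.7 -4.4 64.9] after turn [-2.3 -4.4 64.9]
```

View pics/c2.png

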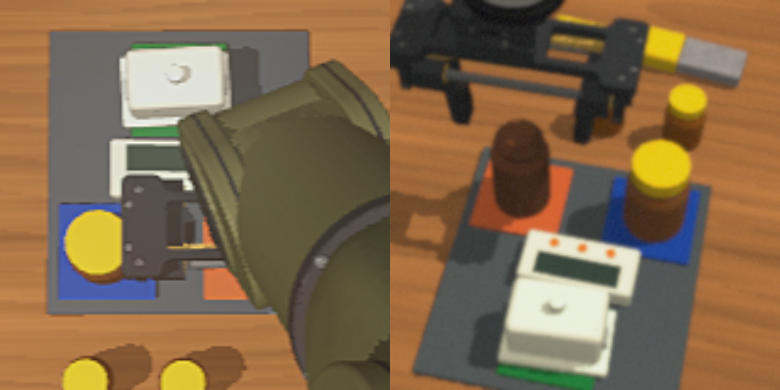

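The gripper hangs over the mill with a finger on either side (scene crop: mill at (520,170), fingers at (460,100) and (590,110)). I'll go down and grip.

Emit:
carry_out([
  [[-2, -4, 0, 0, -0.006, 0, 100], [0, 0, 22, 0, 0, 0, 100], [0, 0, 22, 0, 0, 0, 100], [0, 0, 20, 0, 0, 0, 100], [0, 0, 0, 0, 0, 0, 100]],
])

```text
clock: 3.0
tool_pos: [0.5225, -0.0648, 0.0721]
eef_rot: [-0.0, 1.0, -0.0, 0.002]
contact_force: [-0.1, -0.1, 0.1]
opening: 0.996
```

Emit:
carry_out([
  [[0, 0, 0, 0, 0, 0, 30], [0, 0, 0, 0, 0, 0, 30], [0, 0, 0, 0, 0, 0, 30], [0, 0, 0, 0, 0, 0, 30], [0, 0, 0, 0, 0, 0, 30], [0, 0, 0, 0, 0, 0, 30], [0, 0, 0, 0, 0, 0, 30], [0, 0, 0, 0, 0, 0, 30]],
], squeeze=20)

```text
clock: 3.8
tool_pos: [0.5231, -0.0645, 0.0732]
eef_rot: [-0.0, 1.0, 0.0, 0.003]
contact_force: [-0.4, 0.3, 5.7]
opening: 0.583
```

```bash
python3 go.py 520.5 -65 69 0
```

```text
t 3.8 pos [523.1 -64.5  73.2] open 0.583 F [-0.4  0.3  5.7]
turn [0.    0.007 0.   ] shift now [ 2.6 -0.5  4.2] after turn [ 2.6 -0.5  4.2]
```

Emit:
carry_out([
  [[0, 0, -10, 0, 0, 0, 30], [0, 0, -20, 0, 0, 0, 30], [0, 0, -20, 0, 0, 0, 30], [5, -20, 0, 0, 0, 0, 30], [6, -35, 0, 0, 0, 0, 30], [6, -40, 0, 0, 0, 0, 30], [6, -40, 0, 0, 0, 0, 30], [6, -40, 0, 0, 0, 0, 30]],
])

```text
clock: 4.6
tool_pos: [0.4926, -0.2412, 0.1226]
eef_rot: [-0.0, 1.0, 0.0, 0.003]
contact_force: [0.9, 0.7, -3.0]
opening: 0.585
```

Emit:
carry_out([
  [[6, -40, 0, 0, 0, 0, 30], [6, -40, 0, 0, 0, 0, 30], [6, -40, 0, 0, 0, 0, 30], [6, -25, 0, 0, 0, 0, 30], [2, -7, 0, 0, 0, 0, 30], [0, 0, 0, 0, 0, 0, 30], [0, 0, 0, 0, 0, 0, 30]],
])

```text
clock: 5.3
tool_pos: [0.4681, -0.3893, 0.1223]
eef_rot: [-0.001, 1.0, 0.001, 0.003]
contact_force: [0.7, 0.3, -3.2]
opening: 0.583
```

```bash
python3 go.py 468 -392 82.5 0
```

```text
t 5.3 pos [ 468.1 -389.3  122.3] open 0.583 F [ 0.7  0.3 -3.2]
turn [0.002 0.006 0.002] shift now [ 0.4 -2.8 39.8] after turn [ 0.1 -2.7 39.8]
```

Force −3 N is slightly more than the mill's weight, so it is held. I'll lower it gently.

Emit:
carry_out([
  [[0, -2, 15, 0, 0.006, 0, 30], [0, 0, 15, 0, 0, 0, 30], [0, 0, 7, 0, 0, 0, 30], [0, 0, 2, 0, 0, 0, 30], [0, 0, 0, 0, 0, 0, 30], [0, 0, 0, 0, 0, 0, 30]],
])

```text
clock: 5.9
tool_pos: [0.4679, -0.3937, 0.0835]
eef_rot: [-0.0, 1.0, -0.0, 0.0]
contact_force: [-0.3, 0.9, -3.3]
opening: 0.587
```

```bash
python3 go.py 468 -392 81.2 0
```

```text
t 5.9 pos [ 467.9 -393.7   83.5] open 0.587 F [-0.3  0.9 -3.3]
turn [-0.     0.001  0.   ] shift now [-0.1  1.7  2.3] after turn [-0.1  1.7  2.3]
```

Emit:
carry_out([
  [[0, 0, 1, 0, 0, 0, 30], [0, 0, 1, 0, 0, 0, 30], [0, 0, 0.5, 0, 0, 0, 30], [0, 0, 0, 0, 0, 0, 30], [0, 0, 0, 0, 0, 0, 75], [0, 0, 0, 0, 0, 0, 100], [0, 0, 0, 0, 0, 0, 100], [0, 0, 0, 0, 0, 0, 100]],
])

```text
clock: 6.7
tool_pos: [0.4678, -0.3936, 0.0808]
eef_rot: [-0.0, 1.0, 0.0, 0.0]
contact_force: [-0.0, -0.3, 0.2]
opening: 0.923
```

Emit:
carry_out([
  [[0, 0, -20, 0, 0, 0, 100], [0, 0, -35, 0, 0, 0, 100], [0, 0, -35, 0, 0, 0, 100], [-5, 40, 0, 0, 0, 0, 100], [-5, 43, 0, 0, 0, 0, 100], [-5, 43, 0, 0, 0, 0, 100], [-5, 43, 0, 0, 0, 0, 100], [-5, 43, 0, 0, 0, 0, 100]],
])

```text
clock: 7.5
tool_pos: [0.4927, -0.18, 0.171]
eef_rot: [0.0, 1.0, 0.0, 0.0]
contact_force: [0.9, -0.4, -1.0]
opening: 0.998
```

Emit:
carry_out([
  [[-5, 43, 0, 0, 0, 0, 100], [-5, 43, 0, 0, 0, 0, 100], [-5, 43, 0, 0, 0, 0, 100], [-5, 43, 0, 0, 0, 0, 100], [-5, 43, 0, 0, 0, 0, 100], [-4, 24, 0, 0, 0, 0, 100], [0, 0, 0, 0, 0, 0, 100], [0, 0, 0, 0, 0, 0, 100]],
])

```text
clock: 8.3
tool_pos: [0.5213, 0.0572, 0.1708]
eef_rot: [-0.001, 1.0, -0.0, -0.0]
contact_force: [-0.0, -1.6, -0.9]
opening: 1.0
```

```bash
python3 go.py 521.5 56.5 68 0
```

```text
t 8.3 pos [521.3  57.2 170.8] open 1.0 F [-0.  -1.6 -0.9]
turn [-0.001 -0.     0.001] shift now [ -0.2  -0.7 102.8] after turn [ -0.2  -0.7 102.8]
```

Emit:
carry_out([
  [[0, -0.5, 30, 0, 0, 0, 100], [0, 0, 30, 0, 0, 0, 100], [0, 0, 25, 0, 0, 0, 100], [0, 0, 18, 0, 0, 0, 100], [0, 0, 0, 0, 0, 0, 100], [0, 0, 0, 0, 0, 0, 30], [0, 0, 0, 0, 0, 0, 30], [0, 0, 0, 0, 0, 0, 30]],
], squeeze=20)

```text
clock: 9.1
tool_pos: [0.5221, 0.0566, 0.0689]
eef_rot: [0.0, 1.0, 0.0, 0.001]
contact_force: [0.2, 0.4, -0.7]
opening: 0.752
```

Emit:
carry_out([
  [[0, 0, 0, 0, 0, 0, 30], [0, 0, 0, 0, 0, 0, 30], [0, 0, 0, 0, 0, 0, 30], [0, 0, 0, 0, 0, 0, 30]],
])

```text
clock: 9.5
tool_pos: [0.5219, 0.057, 0.0685]
eef_rot: [-0.0, 1.0, 0.0, 0.001]
contact_force: [0.0, 0.3, 5.9]
opening: 0.63
```

```bash
python3 go.py 468 -282 68 0
```

```text
t 9.5 pos [521.9  57.   68.5] open 0.63 F [0.  0.3 5.9]
turn [0.    0.001 0.   ] shift now [  54.  -339.     0.4] after turn [  53.9 -339.     0.5]
```

Emit:
carry_out([
  [[0, 0, -10, 0, 0, 0, 30], [0, 0, -20, 0, 0, 0, 30], [0, 0, -20, 0, 0, 0, 30], [5, -20, 0, 0, 0, 0, 30], [6, -38, 0, 0, 0, 0, 30], [6, -40, 0, 0, 0, 0, 30], [6, -40, 0, 0, 0, 0, 30], [6, -40, 0, 0, 0, 0, 30]],
])

```text
clock: 10.3
tool_pos: [0.4918, -0.1226, 0.1181]
eef_rot: [-0.0, 1.0, -0.0, -0.0]
contact_force: [0.1, -0.2, -2.7]
opening: 0.629
```

Emit:
carry_out([
  [[6, -40, 0, 0, 0, 0, 30], [6, -40, 0, 0, 0, 0, 30], [6, -40, 0, 0, 0, 0, 30], [5, -29, 0, 0, 0, 0, 30], [2, -9, 0, 0, 0, 0, 30], [0, 0, 15, 0, 0, 0, 30], [0, 0, 15, 0, 0, 0, 30], [0, 0, 0, 0, 0, 0, 30]],
])

```text
clock: 11.1
tool_pos: [0.4666, -0.2774, 0.0866]
eef_rot: [-0.001, 1.0, 0.001, -0.002]
contact_force: [-0.9, 0.4, -1.7]
opening: 0.629
```

```bash
python3 go.py 468 -282 76.5 0
```

```text
t 11.1 pos [ 466.6 -277.4   86.6] open 0.629 F [-0.9  0.4 -1.7]
turn [ 0.002 -0.003  0.002] shift now [-1.4 -4.6 10.1] after turn [-1.4 -4.6 10.1]
```

Emit:
carry_out([
  [[-1, -3, 5, 0, 0, 0, 30], [0, 0, 3, 0, 0, 0, 30], [0, 0, 1.5, 0, 0, 0, 30], [0, 0, 0.5, 0, 0, 0, 30], [0, 0, 0, 0, 0, 0, 30], [0, 0, 0, 0, 0, 0, 75], [0, 0, 0, 0, 0, 0, 100], [0, 0, 0, 0, 0, 0, 100]],
])

```text
clock: 11.9
tool_pos: [0.4688, -0.2821, 0.0781]
eef_rot: [-0.0, 1.0, -0.0, 0.0]
contact_force: [0.0, -0.1, -0.3]
opening: 0.88
```

```bash
python3 go.py 656 -4.5 120 92.5;python3 go.py 656 -4.5 120 -87.5; python3 -c "
from plant import readout;print(readout.get_state()['q'].round(2))"
```

```text
t 11.9 pos [ 468.8 -282.1   78.1] open 0.88 F [ 0.  -0.1 -0.3]
turn [0.000e+00 1.000e-03 1.527e+00] shift now [-187.3  277.6  -41.8] after turn [269.2 199.1 -41.9]
t 11.9 pos [ 468.8 -282.1   78.1] open 0.88 F [ 0.  -0.1 -0.3]
turn [0.000e+00 1.000e-03 1.527e+00] shift now [-187.3  277.6  -41.8] after turn [269.2 199.1 -41.9]
[ 0.63  0.89 -0.3   1.92  0.6   0.42  1.46]
```

Emit:
carry_out([
  [[0, 0, 0, 0, 0, 0, 100], [0, 0, -20, 0, 0, 0, 100], [0, 0, -35, 0, 0, 0, 100], [0, 0, -35, 0, 0, 0, 100], [0, 0, 0, 0, 0, -0.12, 100], [0, 0, 0, 0, 0, -0.12, 100], [0, 0, 0, 0, 0, -0.12, 100]],
])

```text
clock: 12.6
tool_pos: [0.4686, -0.2823, 0.1683]
eef_rot: [-0.182, 0.983, -0.0, 0.0]
contact_force: [-0.2, 0.4, -0.6]
opening: 0.998
```

```bash
python3 -c "
from plant import readout;s=readout.get_state();print(s['q'].round(2),s['eef_rot'].round(3),s['tool_pos'])"
```

```text
[ 0.77  0.76 -0.52  1.88  0.6   0.66  1.81] [-0.182  0.983 -0.     0.   ] [ 0.46857544 -0.28230952  0.1683288 ]
```

Emit:
carry_out([
  [[0, 0, 0, 0, 0, 0.14, 100], [0, 0, 0, 0, 0, 0.14, 100], [0, 0, 0, 0, 0, 0.14, 100], [0, 0, 0, 0, 0, 0.14, 100], [0, 0, 0, 0, 0, 0.14, 100], [0, 0, 0, 0, 0, 0.14, 100], [0, 0, 0, 0, 0, 0.14, 100], [0, 0, 0, 0, 0, 0.14, 100]],
])

```text
clock: 13.4
tool_pos: [0.4685, -0.282, 0.1679]
eef_rot: [0.373, 0.928, 0.0, 0.0]
contact_force: [0.6, 0.5, 0.6]
opening: 0.999
```

Emit:
carry_out([
  [[0, 0, 0, 0, 0, 0.14, 100], [0, 0, 0, 0, 0, 0.14, 100], [0, 0, 0, 0, 0, 0.14, 100], [0, 0, 0, 0, 0, 0.14, 100], [0, 0, 0, 0, 0, 0.14, 100], [0, 0, 0, 0, 0, 0.067, 100], [0, 0, 0, 0, 0, 0, 100]],
])

```text
clock: 14.1
tool_pos: [0.4687, -0.2818, 0.1678]
eef_rot: [0.691, 0.723, -0.0, -0.0]
contact_force: [0.1, 0.2, -0.4]
opening: 0.998
```

```bash
python3 go.py 656 -4.5 120 92.5; python3 -c "
from plant import readout;print(readout.get_state()['q'].round(2))"
```

```text
t 14.1 pos [ 468.7 -281.8  167.8] open 0.998 F [ 0.1  0.2 -0.4]
turn [-0.     0.     0.001] shift now [268.8 199.5  47.8] after turn [268.9 199.3  47.8]
[ 0.46  0.72 -0.    1.89  0.    0.53  0.5 ]
```

Emit:
carry_out([
  [[30, 22, 0, 0, 0, 0, 85], [36, 27, 0, 0, 0, 0, 85], [36, 27, 0, 0, 0, 0, 85], [36, 27, 0, 0, 0, 0, 85], [36, 27, 0, 0, 0, 0, 85], [36, 27, 0, 0, 0, 0, 85], [36, 27, 0, 0, 0, 0, 85], [23, 15, 0, 0, 0, 0, 85]],
])

```text
clock: 14.9
tool_pos: [0.6573, 0.0002, 0.1677]
eef_rot: [0.689, 0.725, 0.002, -0.0]
contact_force: [1.0, -0.3, -0.6]
opening: 0.849
```

Emit:
carry_out([
  [[0, 0, 20, 0, 0, 0, 85], [0, 0, 25, 0, 0, 0, 85], [0, 0, 0, 0, 0, 0, 85], [0, 0, 0, 0, 0, 0, 85]],
])

```text
clock: 15.3
tool_pos: [0.6552, -0.0048, 0.1228]
eef_rot: [0.691, 0.723, -0.0, -0.0]
contact_force: [0.2, 0.1, 0.1]
opening: 0.849
```

```bash
python3 go.py 656 -4.5 56 92.5; python3 - <<'E'
from plant import eyes; import cv2,numpy as np
t=eyes.snapshot('top')['pixels'][140:320,220:560]; s=eyes.snapshot('scene')['pixels'][150:400,60:420]
im=np.vstack([cv2.resize(t,(540,286)),cv2.resize(s,(430,300))[:, :].repeat(1,0) if 0 else np.pad(cv2.resize(s,(430,300)),((0,0),(0,110),(0,0)))]); cv2.imwrite('pics/c3.png',im[:,:,::-1])
E
```

```text
t 15.3 pos [655.2  -4.8 122.8] open 0.849 F [0.2 0.1 0.1]
turn [-0.001 -0.     0.001] shift now [ 0.3  0.8 66.8] after turn [ 0.3  0.8 66.8]
```

View pics/c3.png

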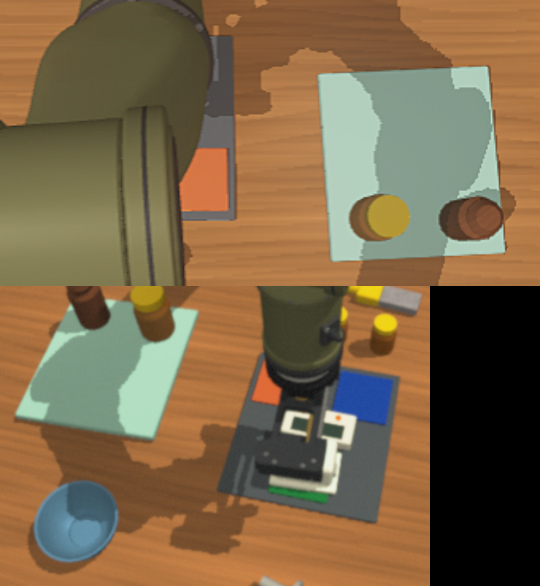

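Mill at (480,218) and jar at (387,217) stand on the board, and the gripper hangs over the dish. I'll go down on the dish.

Emit:
carry_out([
  [[0, 1, 25, 0, 0, 0, 85], [0, 0, 22, 0, 0, 0, 85], [0, 0, 14, 0, 0, 0, 85], [0, 0, 5, 0, 0, 0, 85], [0, 0, 0, 0, 0, 0, 85], [0, 0, 0, 0, 0, 0, 30], [0, 0, 0, 0, 0, 0, 30], [0, 0, 0, 0, 0, 0, 30]],
], squeeze=25)

```text
clock: 16.2
tool_pos: [0.6566, -0.0045, 0.0576]
eef_rot: [0.691, 0.723, 0.0, 0.0]
contact_force: [-3.5, -0.5, 3.4]
opening: 0.607
```

Emit:
carry_out([
  [[0, 0, 0, 0, 0, 0, 30], [0, 0, 0, 0, 0, 0, 30], [0, 0, 0, 0, 0, 0, 30]],
])

```text
clock: 16.5
tool_pos: [0.6557, -0.0046, 0.0574]
eef_rot: [0.691, 0.722, -0.001, -0.001]
contact_force: [-3.4, 0.8, 6.6]
opening: 0.565
```

```bash
python3 go.py 610 -337 64 92.5
```

```text
t 16.5 pos [655.7  -4.6  57.4] open 0.565 F [-3.4  0.8  6.6]
turn [-0.002 -0.     0.   ] shift now [-330.1  -60.3   -6.5] after turn [-330.1  -60.2   -6.6]
```

Emit:
carry_out([
  [[0, 0, -10, 0, 0, 0, 30], [0, 0, -20, 0, 0, 0, 30], [0, 0, -15, 0, 0, 0, 30], [-20, -4, 0, 0, 0, 0, 30], [-38, -7, 0, 0, 0, 0, 30], [-40, -7, 0, 0, 0, 0, 30], [-40, -7, 0, 0, 0, 0, 30], [-40, -7, 0, 0, 0, 0, 30]],
])

```text
clock: 17.3
tool_pos: [0.6324, -0.1854, 0.1024]
eef_rot: [0.691, 0.723, 0.0, 0.001]
contact_force: [-0.7, 0.7, -3.6]
opening: 0.565
```

Emit:
carry_out([
  [[-40, -7, 0, 0, 0, 0, 30], [-40, -7, 0, 0, 0, 0, 30], [-40, -7, 0, 0, 0, 0, 30], [-25, -5, 0, 0, 0, 0, 30], [-7, -2, 0, 0, 0, 0, 30], [0, 0, 15, 0, 0, 0, 30], [0, 0, 10, 0, 0, 0, 30], [0, 0, 0, 0, 0, 0, 30]],
])

```text
clock: 18.1
tool_pos: [0.6105, -0.3328, 0.0739]
eef_rot: [0.69, 0.724, 0.0, -0.003]
contact_force: [-0.3, 0.9, -3.8]
opening: 0.562
```

```bash
python3 go.py 610 -337 65.4 92.5
```

```text
t 18.1 pos [ 610.5 -332.8   73.9] open 0.562 F [-0.3  0.9 -3.8]
turn [-0.004 -0.005  0.004] shift now [-4.2 -0.6  8.5] after turn [-4.2 -0.6  8.5]
```

Emit:
carry_out([
  [[0, 0, 3, 0, 0, 0, 30], [0, 0, 2, 0, 0, 0, 30], [0, 0, 1, 0, 0, 0, 30], [0, 0, 0.5, 0, 0, 0, 30], [0, 0, 0, 0, 0, 0, 30]],
])

```text
clock: 18.6
tool_pos: [0.6112, -0.3369, 0.0705]
eef_rot: [0.691, 0.722, 0.0, 0.0]
contact_force: [0.1, 0.6, -2.2]
opening: 0.567
```

```bash
python3 go.py 610 -337 65.4 92.5
```

```text
t 18.6 pos [ 611.2 -336.9   70.5] open 0.567 F [ 0.1  0.6 -2.2]
turn [0. 0. 0.] shift now [-0.  -1.2  5.1] after turn [-0.  -1.2  5.1]
```

Emit:
carry_out([
  [[0, 0, 1.5, 0, 0, 0, 30], [0, 0, 1.5, 0, 0, 0, 30], [0, 0, 1, 0, 0, 0, 30], [0, 0, 0.5, 0, 0, 0, 30], [0, 0, 0, 0, 0, 0, 30], [0, 0, 0, 0, 0, 0, 30]],
])

```text
clock: 19.2
tool_pos: [0.6111, -0.3369, 0.0658]
eef_rot: [0.691, 0.722, 0.0, -0.0]
contact_force: [0.5, -0.1, -3.3]
opening: 0.564
```

```bash
python3 go.py 610 -337 65.4 92.5
```

```text
t 19.2 pos [ 611.1 -336.9   65.8] open 0.564 F [ 0.5 -0.1 -3.3]
turn [ 0. -0.  0.] shift now [-0.1 -1.1  0.4] after turn [-0.1 -1.1  0.4]
```

Emit:
carry_out([
  [[0, 0, 0.5, 0, 0, 0, 30], [0, 0, 0, 0, 0, 0, 75], [0, 0, 0, 0, 0, 0, 85], [0, 0, 0, 0, 0, 0, 85], [0, 0, 0, 0, 0, 0, 85], [0, 0, -20, 0, 0, 0, 85], [0, 0, -40, 0, 0, 0, 85], [0, 0, -20, 0, 0, 0, 85]],
])

```text
clock: 20.0
tool_pos: [0.6124, -0.3377, 0.1483]
eef_rot: [0.691, 0.722, 0.001, 0.002]
contact_force: [0.6, 0.5, 0.6]
opening: 0.846
```

```bash
python3 go.py 588 1.6 120 89.4
```

```text
t 20.0 pos [ 612.4 -337.7  148.3] open 0.846 F [0.6 0.5 0.6]
turn [0.004 0.002 0.054] shift now [340.1  -9.6  27.5] after turn [339.  -27.9  28.3]
```

Emit:
carry_out([
  [[40, -3, 0, 0, 0, 0.054, 85], [45, -4, 0, 0, 0, 0, 85], [45, -4, 0, 0, 0, 0, 85], [30, -3, 0, 0, 0, 0, 85], [0, 0, 0, 0, 0, 0, 85], [0, 0, 0, 0, 0, 0, 85]],
])

```text
clock: 20.6
tool_pos: [0.5969, -0.1764, 0.1456]
eef_rot: [0.71, 0.704, 0.0, 0.0]
contact_force: [-0.4, -0.2, 0.1]
opening: 0.852
```

```bash
python3 go.py 588 1.6 90 89.4; python3 - <<'E'
from h import *; from plant import eyes
t=eyes.snapshot('top'); s=eyes.snapshot('scene')
W=([0,0,150],[180,50,255])
for c in blobs(t,*W,(280,204,340,234))[:2]: print('timer',cv2.minAreaRect(c),rect(t,c,.026))
im=np.vstack([cv2.resize(t['pixels'][140:320,220:560],(540,286)),np.pad(cv2.resize(s['pixels'][130:380,60:420],(430,300)),((0,0),(0,110),(0,0)))]); cv2.imwrite('pics/c4.png',im[:,:,::-1])
E
```

```text
t 20.6 pos [ 596.9 -176.4  145.6] open 0.852 F [-0.4 -0.2  0.1]
turn [0.    0.    0.002] shift now [178.  -10.4  55.5] after turn [177.9 -10.7  55.6]
timer ((309.5, 219.0), (24.0, 49.0), 90.0) (array([587.1,   1.6], dtype=float32), [48.5, 98.2], -0.6)
```

View pics/c4.png

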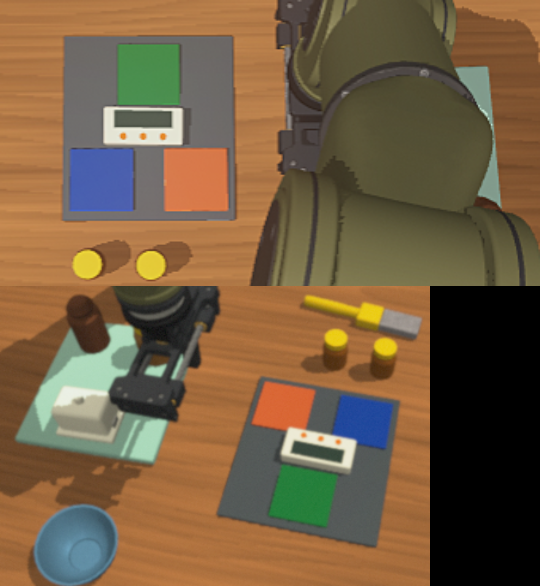

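All three stand on the board (dish at (85,412) in the lower crop), and the timer at (143,125) hasn't moved. I'll fetch it now.

Emit:
carry_out([
  [[25, -2, 0, 0, 0, 0, 85], [38, -2, 0, 0, 0, 0, 85], [40, -2, 0, 0, 0, 0, 85], [40, -2, 0, 0, 0, 0, 85], [27, -2, 20, 0, 0, 0, 85], [8, -1, 25, 0, 0, 0, 85], [0, 0, 25, 0, 0, 0, 85], [0, 0, 0, 0, 0, 0, 85]],
])

```text
clock: 21.5
tool_pos: [0.5857, -0.0002, 0.0726]
eef_rot: [0.711, 0.703, -0.002, -0.001]
contact_force: [-0.9, 0.0, -0.3]
opening: 0.848
```

```bash
python3 go.py 587.5 1.6 35.5 89.4
```

```text
t 21.5 pos [ 5.857e+02 -2.000e-01  7.260e+01] open 0.848 F [-0.9  0.  -0.3]
turn [-0.005  0.001 -0.001] shift now [ 1.9  2.  37.1] after turn [ 1.8  1.8 37.1]
```

Emit:
carry_out([
  [[1, 1.5, 12, 0, 0, 0, 85], [0, 0, 13, 0, 0, 0, 85], [0, 0, 7, 0, 0, 0, 85], [0, 0, 0, 0, 0, 0, 85], [0, 0, 0, 0, 0, 0, 85]],
])

```text
clock: 22.0
tool_pos: [0.589, 0.002, 0.0435]
eef_rot: [0.711, 0.703, 0.0, 0.0]
contact_force: [-0.7, 0.5, -0.1]
opening: 0.855
```

```bash
python3 go.py 587.5 1.6 35.5 89.4
```

```text
t 22.0 pos [589.    2.   43.5] open 0.855 F [-0.7  0.5 -0.1]
turn [ 0. -0.  0.] shift now [-0.4 -1.5  8. ] after turn [-0.4 -1.5  8. ]
```

Emit:
carry_out([
  [[0, -1.5, 4, 0, 0, 0, 85], [0, 0, 3, 0, 0, 0, 85], [0, 0, 1, 0, 0, 0, 85], [0, 0, 0, 0, 0, 0, 85], [0, 0, 0, 0, 0, 0, 85]],
])

```text
clock: 22.5
tool_pos: [0.5874, 0.0022, 0.0354]
eef_rot: [0.711, 0.704, 0.0, 0.0]
contact_force: [-0.4, 0.3, 0.5]
opening: 0.848
```

Emit:
carry_out([
  [[0, 0, 0, 0, 0, 0, 30], [0, 0, 0, 0, 0, 0, 30], [0, 0, 0, 0, 0, 0, 30], [0, 0, 0, 0, 0, 0, 30], [0, 0, 0, 0, 0, 0, 30], [0, 0, 0, 0, 0, 0, 30], [0, 0, 0, 0, 0, 0, 30]],
], squeeze=20)

```text
clock: 23.2
tool_pos: [0.5873, 0.0022, 0.0354]
eef_rot: [0.711, 0.704, 0.0, -0.0]
contact_force: [0.1, 0.5, 0.7]
opening: 0.545
```

```bash
python3 go.py 587.5 1.6 35.5 89.4
```

```text
t 23.2 pos [587.3   2.2  35.4] open 0.545 F [0.1 0.5 0.7]
turn [-0. -0.  0.] shift now [-0.6  0.2 -0.1] after turn [-0.6  0.2 -0.1]
```

```bash
sed -i "s/return R.from_euler('z',yaw,degrees=True)\*R.from_euler('y',-tilt,degrees=True)\*/return R.from_euler('z',yaw-90,degrees=True)*R.from_euler('y',-tilt,degrees=True)*R.from_euler('z',90,degrees=True)*/" go.py; python3 go.py 587.5 1.6 155 89.4
```

```text
t 23.2 pos [587.3   2.2  35.4] open 0.545 F [0.1 0.5 0.7]
turn [-0. -0.  0.] shift now [  -0.6    0.2 -119.6] after turn [  -0.6    0.2 -119.6]
```

Emit:
carry_out([
  [[0, 0, -8, 0, 0, 0, 30], [0, 0, -25, 0, 0, 0, 30], [0, 0, -35, 0, 0, 0, 30], [0, 0, -35, 0, 0, 0, 30], [0, 0, -17, 0, 0, 0, 30], [0, 0, 0, 0, 0, 0, 30]],
])

```text
clock: 23.8
tool_pos: [0.589, 0.0021, 0.1582]
eef_rot: [0.711, 0.703, 0.002, 0.002]
contact_force: [-0.1, 0.4, -1.6]
opening: 0.542
```

```bash
python3 go.py 458.4 332.7 105 89.5 22; python3 - <<'E'
from plant import eyes; import cv2
s=eyes.snapshot('scene')['pixels'][150:400,200:450]; cv2.imwrite('pics/c5.png',cv2.resize(s,(500,500))[:,:,::-1])
E
```

```text
t 23.8 pos [589.    2.1 158.2] open 0.542 F [-0.1  0.4 -1.6]
turn [-0.378 -0.    -0.002] shift now [ 329.2 -134.3   52.6] after turn [ 329.5 -143.7   -0.7]
```

View pics/c5.png

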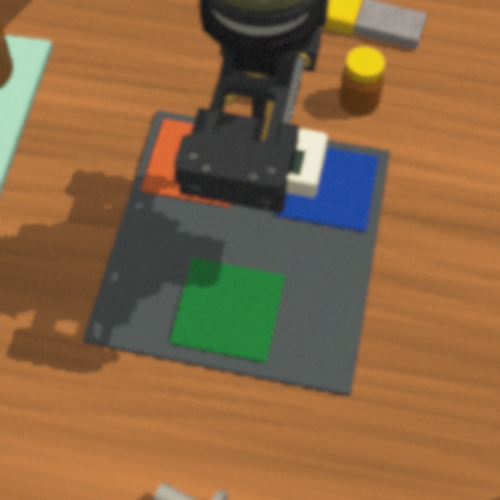

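The timer is held level in the jaws at (310,160). I'll carry it to the stand.

Emit:
carry_out([
  [[20, -8, 0, 0, 0, 0, 30], [35, -14, 0, 0, 0, 0, 30], [38, -16, 0, 0, 0, 0, 30], [38, -16, 0, 0, 0, 0, 30], [38, -16, 0, 0, 0, 0, 30], [38, -16, 0, 0, 0, 0, 30], [38, -16, 0, 0, 0, 0, 30], [38, -16, 0, 0, 0, 0, 30]],
])

```text
clock: 24.65
tool_pos: [0.4704, 0.2872, 0.1537]
eef_rot: [0.711, 0.704, -0.002, -0.0]
contact_force: [-0.1, 0.5, -1.5]
opening: 0.544
```

Emit:
carry_out([
  [[30, -13, 0, 0, 0, 0, 30], [16, -3, 0, 0, 0, 0, 30], [0, 0, 0, -0.08, 0, 0, 30], [0, 0, 0, -0.1, 0, 0, 30], [0, 0, 0, -0.1, 0, 0, 30], [0, 0, 0, -0.1, 0, 0, 30], [0, 0, 0, 0, 0, 0, 30], [0, 0, 0, 0, 0, 0, 30]],
])

```text
clock: 25.45
tool_pos: [0.4587, 0.334, 0.1571]
eef_rot: [0.698, 0.691, 0.131, 0.135]
contact_force: [0.8, 0.2, -0.8]
opening: 0.544
```

```bash
python3 go.py 458.4 332.7 105 89.5 22
```

```text
t 25.4 pos [458.7 334.  157.1] open 0.544 F [ 0.8  0.2 -0.8]
turn [-0.006  0.004 -0.001] shift now [ -1.2 -19.5  48.3] after turn [ -1.3 -19.8  48.2]
```

Emit:
carry_out([
  [[-1, -10, 10, -0.006, 0.004, 0, 30], [0, 0, 20, 0, 0, 0, 30], [0, 0, 20, 0, 0, 0, 30], [0, 8, 10, 0, 0, 0, 30], [0, 0, 0, 0, 0, 0, 30], [0, 0, 0, 0, 0, 0, 30]],
])

```text
clock: 26.05
tool_pos: [0.4797, 0.3373, 0.1269]
eef_rot: [0.7, 0.69, 0.125, 0.134]
contact_force: [0.9, -0.7, -1.3]
opening: 0.545
```

```bash
python3 go.py 473.4 332.7 67 89.5 22; python3 - <<'E'
from plant import eyes; import cv2,numpy as np
s=eyes.snapshot('scene')['pixels'][170:310,450:610];t=eyes.snapshot('top')['pixels'][210:320,80:220]; cv2.imwrite('pics/c6.png',np.hstack([cv2.resize(s,(400,350)),cv2.resize(t,(400,350))])[:,:,::-1])
E
```

```text
t 26.1 pos [479.7 337.3 126.9] open 0.545 F [ 0.9 -0.7 -1.3]
turn [-0.015  0.012 -0.003] shift now [ -4.1 -27.4  53.7] after turn [ -4.6 -28.2  53.2]
```

View pics/c6.png

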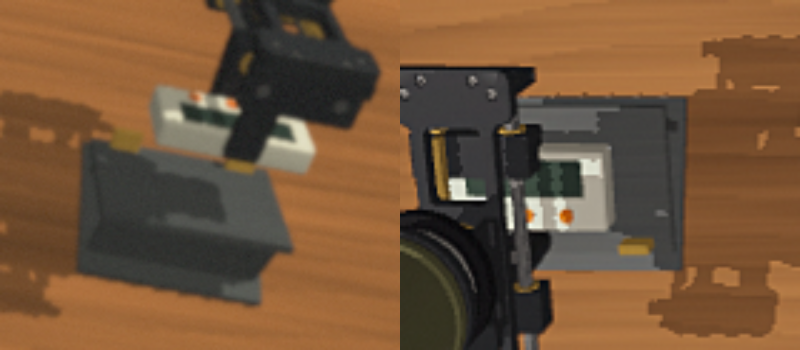

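```bash
python3 -c "
from plant import readout;s=readout.get_state();print(s['q'].round(3),s['qd'].round(3),s['tool_pos'])"
```

```text
[-1.089  0.851  0.425  2.068 -0.94   0.043  0.085] [-0.012 -0.001 -0.001  0.004 -0.017  0.001  0.014] [0.47862277 0.33779521 0.12700535]
```

The arm stopped short because q6 is at its limit (0.043 against 0.04), with q5 near −1. I'll fit a simple kinematic model from the logged states, to see which wrist branch can reach the tilted pose.

```bash
cat > kin.py <<'E'
from h import *
from scipy.optimize import least_squares
import itertools
LO=np.array([-3.01,-.46,-1.47,.13,-1,.04,-2.66]);HI=np.array([3.01,2.08,1.51,2.56,4.14,2.09,2.66])
data=[([-1.285,.689,-.195,1.565,.157,.902,-.215],[.15558,.60473,.25992],[.1255,.99209,-.0009,0]),
([.63,.89,-.3,1.92,.6,.42,1.46],[.4688,-.2821,.0781],[0,1,0,0]),
([.77,.76,-.52,1.88,.6,.66,1.81],[.46857,-.28231,.16833],[-.182,.983,0,0]),
([.46,.72,0,1.89,0,.53,.5],[.4687,-.2818,.1678],[.691,.723,0,0]),
([-1.089,.851,.425,2.068,-.94,.043,.085],[.47862,.3378,.12701],[.700,.690,.125,.134])]
def fk(q,p,sg):
    h,a,b,t,c0,c7=p; e=lambda ax,v:R.from_euler(ax,v)
    r=e('z',sg[0]*q[0]+c0)*e('y',q[1]); x=np.array([0,0,h])+r.apply([0,0,a])
    r=r*e('z',sg[1]*q[2])*e('y',q[3]); x=x+r.apply([0,0,b])
    r=r*e('z',sg[2]*q[4])*e('y',q[5]); x=x+r.apply([0,0,t])
    return x,r*e('z',sg[3]*q[6]+c7)
def res(p,sg):
    o=[]
    for q,x,u in data:
        f,r=fk(q,p,sg); o+=list((f-x)*3)+list((r.inv()*R.from_quat(u)).as_rotvec()*.5)
    return np.array(o)
if __name__=='__main__':
    best=None
    for sg in itertools.product([1,-1],repeat=4):
        for c0 in(0,-1.):
          for c7 in(0,1.57,3.14,-1.57):
            s=least_squares(res,[.33,.4,.4,.2,c0,c7],args=(sg,))
            if best is None or s.cost<best[0]: best=(s.cost,sg,s.x)
    print(best, np.abs(res(best[2],best[1])).max()); pickle.dump(best,open('kin.pkl','wb'))
    _,sg,p=best
    from go import down
    for tilt in(22,18,14):
      n=np.array([-np.sin(np.radians(tilt)),0,np.cos(np.radians(tilt))]); x=np.array([.4955-.013+.002,.3325,.040])+.0294*n
      T=down(89.5,tilt); seen=[]
      for flip in(0,180):
        Tf=T*R.from_euler('z',flip,degrees=True); rng=np.random.default_rng(0)
        for k in range(60):
          f=lambda q:np.r_[(fk(q,p,sg)[0]-x)*3,(fk(q,p,sg)[1].inv()*Tf).as_rotvec(),1e-3*(q-q0)]
          q0=LO+(HI-LO)*rng.random(7); s=least_squares(f,q0,bounds=(LO,HI))
          if np.abs(s.fun[:6]).max()<6e-3: seen.append((flip,*s.x.round(2)))
      print(tilt,len(seen)); [print(v) for v in seen[:12]]
E
python3 kin.py
```

```text
(np.float64(0.0011600778952148454), (-1, -1, -1, -1), array([ 0.36641958,  0.56913175,  0.33619193,  0.33761704, -0.07289424,
        1.4983097 ])) 0.02544083971074257
22 74
(0, np.float64(-0.48), np.float64(1.01), np.float64(-0.64), np.float64(2.14), np.float64(1.84), np.float64(0.82), np.float64(0.55))
(0, np.float64(-1.16), np.float64(0.99), np.float64(0.56), np.float64(2.14), np.float64(3.94), np.float64(0.26), np.float64(-1.7))
(0, np.float64(-0.36), np.float64(1.11), np.float64(-0.89), np.float64(2.14), np.float64(1.81), np.float64(1.04), np.float64(0.63))
(0, np.float64(-0.25), np.float64(1.29), np.float64(-1.22), np.float64(2.14), np.float64(1.81), np.float64(1.39), np.float64(0.72))
(0, np.float64(-1.03), np.float64(0.94), np.float64(0.32), np.float64(2.14), np.float64(3.07), np.float64(0.18), np.float64(-0.8))
(0, np.float64(-1.15), np.float64(0.98), np.float64(0.54), np.float64(2.14), np.float64(3.89), np.float64(0.25), np.float64(-1.66))
(0, np.float64(-0.75), np.float64(0.92), np.float64(-0.16), np.float64(2.14), np.float64(2.02), np.float64(0.43), np.float64(0.31))
(0, 
[... 3108 characters left out ...]
at64(1.65), np.float64(1.21), np.float64(0.91))
(0, np.float64(-0.26), np.float64(1.14), np.float64(-1.01), np.float64(2.03), np.float64(1.62), np.float64(1.03), np.float64(0.9))
(0, np.float64(-0.66), np.float64(0.9), np.float64(-0.19), np.float64(2.03), np.float64(1.47), np.float64(0.31), np.float64(0.93))
(0, np.float64(-0.9), np.float64(0.9), np.float64(0.22), np.float64(2.03), np.float64(-0.25), np.float64(0.04), np.float64(2.6))
(0, np.float64(-0.31), np.float64(1.08), np.float64(-0.87), np.float64(2.03), np.float64(1.6), np.float64(0.89), np.float64(0.89))
(0, np.float64(-0.75), np.float64(0.89), np.float64(-0.03), np.float64(2.03), np.float64(1.38), np.float64(0.19), np.float64(1.0))
```

Solutions exist at the full 22° tilt with q3<0 and q5≈1.8, the other elbow side. I'll raise, untilt and yaw to bring the wrist over to that side, then tilt there.

Emit:
carry_out([
  [[0, 0, -20, 0, 0, 0, 30], [0, 0, -35, 0, 0, 0, 30], [0, 0, -35, 0, 0, 0, 30], [0, 0, 0, 0.09, 0, 0, 30], [0, 0, 0, 0.1, 0, 0, 30], [0, 0, 0, 0.1, 0, 0, 30], [0, 0, 0, 0.1, 0, 0, 30], [0, 0, 0, 0, 0, 0, 30]],
])

```text
clock: 26.95
tool_pos: [0.4488, 0.3383, 0.2114]
eef_rot: [0.713, 0.701, -0.01, -0.003]
contact_force: [0.2, -0.4, -1.9]
opening: 0.543
```

Emit:
carry_out([
  [[0, 0, 0, 0, 0, -0.1, 30], [0, 0, 0, 0, 0, -0.14, 30], [0, 0, 0, 0, 0, -0.14, 30], [0, 0, 0, 0, 0, -0.14, 30], [0, 0, 0, 0, 0, -0.14, 30], [0, 0, 0, 0, 0, -0.14, 30], [0, 0, 0, 0, 0, -0.14, 30], [0, 0, 0, 0, 0, 0, 30]],
])

```text
clock: 27.75
tool_pos: [0.4449, 0.3395, 0.2107]
eef_rot: [0.316, 0.949, -0.008, -0.009]
contact_force: [-0.2, -0.8, -1.1]
opening: 0.542
```

```bash
echo "from plant import readout;s=readout.get_state();print(s['q'].round(3),s['eef_rot'].round(3))">q.py; python3 q.py;  python3 go.py 458.4 332.7 200 89.5
```

```text
[-1.012  0.733  0.493  1.818 -0.496  0.741  0.683] [ 0.316  0.949 -0.008 -0.009]
t 27.8 pos [444.9 339.5 210.7] open 0.542 F [-0.2 -0.8 -1.1]
turn [-0.024 -0.001  0.936] shift now [-15.    2.9  10.5] after turn [-6.7 13.5 10.7]
```

```bash
cat > sim.py <<'E'
from kin import *
_,sg,p=pickle.load(open('kin.pkl','rb'))
def jac(q):
    x,r=fk(q,p,sg); J=np.zeros((6,7))
    for i in range(7):
        d=np.array(q,float); d[i]+=1e-5; x2,r2=fk(d,p,sg); J[:3,i]=(x2-x)/1e-5; J[3:,i]=(r2*r.inv()).as_rotvec()/1e-5
    return J
def run(q,rows,qn=None,k=0.,lam=.02):
    q=np.array(q,float); x,r=fk(q,p,sg)
    for w in rows:
        x=x+r.apply(np.array(w[:3])/1000); r=r*R.from_rotvec(w[3:6])
        for _ in range(4):
            xc,rc=fk(q,p,sg); e=np.r_[x-xc,(r*rc.inv()).as_rotvec()]; J=jac(q)
            P=J.T@np.linalg.inv(J@J.T+lam**2*np.eye(6)); dq=P@e
            if qn is not None: dq+=k*(np.eye(7)-P@J)@(qn-q)
            q=np.clip(q+dq,LO,HI)
    return q
if __name__=='__main__':
    C=data[2][0]; yaw=[[0,0,0,0,0,.14]]*13+[[0,0,0,0,0,.067]]
    home=np.array(data[0][0]); mid=(LO+HI)/2
    print('target D',data[3][0])
    print('minnorm',run(C,yaw).round(2)); z=np.zeros(7)
    for k in(.02,.1): print(k,'home',run(C,yaw,home,k).round(2),'mid',run(C,yaw,mid,k).round(2),'zero',run(C,yaw,z,k).round(2))
    B=data[1][0]; u=[[0,0,-30,0,0,0]]*3+[[0,0,0,0,0,-.12]]*3
    print('target C',C,'minnorm',run(B,u).round(2),'mid.02',run(B,u,mid,.02).round(2))
E
python3 sim.py
```

```text
target D [0.46, 0.72, 0, 1.89, 0, 0.53, 0.5]
minnorm [ 0.47  0.71  0.01  1.88 -0.01  0.55  0.53]
0.02 home [ 0.49  0.71 -0.03  1.88  0.05  0.55  0.47] mid [ 0.69  0.73 -0.37  1.88  0.44  0.61  0.08] zero [ 0.49  0.71 -0.02  1.88  0.03  0.55  0.49]
0.1 home [ 0.51  0.71 -0.06  1.88  0.08  0.55  0.44] mid [ 0.78  0.76 -0.54  1.88  0.62  0.67 -0.1 ] zero [ 0.51  0.71 -0.06  1.88  0.08  0.55  0.44]
target C [0.77, 0.76, -0.52, 1.88, 0.6, 0.66, 1.81] minnorm [ 0.76  0.78 -0.53  1.87  0.62  0.66  1.79] mid.02 [ 0.87  0.83 -0.75  1.87  0.81  0.77  1.61]
```

```bash
cat > plan.py <<'E'
from sim import *; from plant import readout
from go import down
st=readout.get_state(); q0=st['q']; 
# build rows from world waypoints: list of (pos mm, rotation)
def rows_to(x,r,X,T):
    n=int(np.ceil(max(np.linalg.norm(X-x)/30,(r.inv()*T).magnitude()/.12,1))); rv=(r.inv()*T).as_rotvec()/n; out=[]
    for i in range(n):
        d=(X-x)/n; out.append([*r.apply(d,inverse=True),*rv]); r=r*R.from_rotvec(rv)
    return out,X,T
def path(wps,verbose=True,qs=None):
    q=np.array(q0 if qs is None else qs); x,r=fk(q,p,sg); x=x*1000
    for X,T in wps:
        rows,x,r=rows_to(x,r,np.array(X,float),T); q=run(q,rows); xc,_=fk(q,p,sg)
        if verbose: print(X,'q',q.round(2),'err',(xc*1000-x).round(1),len(rows))
        x2,r=fk(q,p,sg); x=x2*1000
    return q
if __name__=='__main__':
    hov=(456,332.7,200); T=down(89.5); T22=down(89.5,22); fin=(473.4,332.7,67)
    for roll in(30,45,60,-30,-45):
        print('roll',roll); Rx=R.from_euler('x',roll,degrees=True)
        path([(hov,T),(hov,Rx*T),(hov,Rx*T22),(hov,T22),(fin,T22)])
E
python3 plan.py
```

```text
roll 30
(456, 332.7, 200) q [-0.61  0.69 -0.16  1.81  0.16  0.66  2.27] err [-0. -0. -0.] 19
(456, 332.7, 200) q [-0.02  0.79 -0.7   2.08 -0.    0.17  2.64] err [-0. -0. -0.] 5
(456, 332.7, 200) q [-0.26  0.62 -0.47  2.41 -0.08  0.04  2.55] err [-141.7  -71.7  -14.1] 4
(456, 332.7, 200) q [-1.13  0.68  0.44  2.11 -0.07  0.12  2.38] err [-0. -0. -0.] 6
(473.4, 332.7, 67) q [-1.03  0.92  0.32  2.14 -0.1   0.04  2.37] err [-53.7 -43.1  -6.1] 5
roll 45
(456, 332.7, 200) q [-0.61  0.69 -0.16  1.81  0.16  0.66  2.27] err [-0. -0. -0.] 19
(456, 332.7, 200) q [ 0.23  0.99 -0.96  2.17  0.14  0.04  2.66] err [-11.4  -3.6  -3. ] 7
(456, 332.7, 200) q [ 0.17  0.76 -0.82  2.5   0.09  0.04  2.57] err [-183.4 -105.2   -2.5] 4
(456, 332.7, 200) q [-1.12  0.67  0.42  2.11  0.    0.12  2.31] err [-0. -0. -0.] 8
(473.4, 332.7, 67) q [-1.04  0.92  0.34  2.14 -0.03  0.04  2.29] err [-50.3 -46.8  -4.8] 5
roll 60
(456, 332.7, 200) q [-0.61  0.69 -0.16  1.81  0.16  0.66  2.27] err [-0. -0. -0.] 19
(456, 332.7, 200) q [ 0.4   1.25 -1.11  2.21  0.34  0.04  2.66] err [-36.1 -11.5 -10.5] 9
(456, 332.7, 200) q [
[... 408 characters left out ...]
 [-0. -0. -0.] 5
(456, 332.7, 200) q [-1.19  0.83  0.25  1.77  0.6   0.83  1.76] err [0. 0. 0.] 4
(456, 332.7, 200) q [-1.04  0.65  0.28  2.11  0.66  0.15  1.66] err [0. 0. 0.] 5
(473.4, 332.7, 67) q [-1.14  0.95  0.51  2.14  0.69  0.04  1.55] err [-12.3 -80.2  17.4] 5
roll -45
(456, 332.7, 200) q [-0.61  0.69 -0.16  1.81  0.16  0.66  2.27] err [-0. -0. -0.] 19
(456, 332.7, 200) q [-1.03  1.02  0.13  1.3   0.38  1.47  2.04] err [-0. -0. -0.] 7
(456, 332.7, 200) q [-1.23  0.95  0.24  1.62  0.63  1.11  1.81] err [0. 0. 0.] 4
(456, 332.7, 200) q [-1.03  0.65  0.27  2.11  0.71  0.16  1.61] err [0. 0. 0.] 7
(473.4, 332.7, 67) q [-1.15  0.96  0.53  2.14  0.75  0.04  1.49] err [ -8.3 -83.1  20.7] 5
```

```bash
cat > plan2.py <<'E'
from plan import *
F=R.from_euler('z',180,degrees=True); hov=(456,332.7,200); D=lambda t=0:down(89.5,t)*F
def fin(t): 
    n=np.array([-np.sin(np.radians(t)),0,np.cos(np.radians(t))]); u=np.array([n[2],0,-n[0]])
    # uphill bottom edge on plate, position of underside centre: seated uphill edge + back along u
    e=np.array([495.5,332.5,0])+[-13,0,39]+24.5*np.array([.927,0,.3746]) +1.5*np.array([.927,0,.3746])
    return tuple(e-24*u+29.4*n)
if __name__=='__main__':
    for t in(10,12,14,16,18): print('tilt',t); path([(hov,D()),(hov,D(t)),(fin(t),D(t))])
    for roll in(-30,-50,30):
      print('roll',roll); Rx=R.from_euler('x',roll,degrees=True)
      path([(hov,D()),(hov,Rx*D()),(hov,Rx*D(22)),(hov,D(22)),(fin(22),D(22))])
E
python3 plan2.py
```

```text
tilt 10
(456, 332.7, 200) q [-1.11  0.8   0.76  1.81 -0.73  0.84 -0.  ] err [-0. -0. -0.] 8
(456, 332.7, 200) q [-1.2   0.76  0.77  1.95 -0.8   0.58  0.04] err [0. 0. 0.] 2
(np.float64(477.86135750429924), np.float64(332.5), np.float64(73.5253916745526)) q [-0.99  0.93  0.44  1.97 -1.    0.28  0.23] err [-0.3 -1.  -0. ] 5
tilt 12
(456, 332.7, 200) q [-1.11  0.8   0.76  1.81 -0.73  0.84 -0.  ] err [-0. -0. -0.] 8
(456, 332.7, 200) q [-1.22  0.76  0.76  1.97 -0.82  0.53  0.05] err [0. 0. 0.] 2
(np.float64(477.0138538723465), np.float64(332.5), np.float64(72.50725888194766)) q [-0.97  0.91  0.36  2.   -1.    0.18  0.22] err [-0.1 -0.5 -0. ] 5
tilt 14
(456, 332.7, 200) q [-1.11  0.8   0.76  1.81 -0.73  0.84 -0.  ] err [-0. -0. -0.] 8
(456, 332.7, 200) q [-1.23  0.75  0.75  2.   -0.85  0.47  0.06] err [0. 0. 0.] 3
(np.float64(476.2023988387458), np.float64(332.5), np.float64(71.46016885812227)) q [-0.94  0.9   0.29  2.03 -1.    0.08  0.21] err [-0.  -0.1 -0. ] 5
tilt 16
(456, 332.7, 200) q [-1.11  0.8   0.76  1.81 -0.73  0.84 -0.  ] err [-0. -0. -0.] 8
(456, 332.7, 200) q [-1.24  0.75  0.
[... 1327 characters left out ...]
.64  0.15 -0.19] err [0. 0. 0.] 8
(np.float64(473.3361536439693), np.float64(332.5), np.float64(67.00824708228166)) q [-0.94  0.9   0.16  2.14 -0.73  0.04 -0.12] err [-84.3  -3.5 -10.8] 5
roll 30
(456, 332.7, 200) q [-1.11  0.8   0.76  1.81 -0.73  0.84 -0.  ] err [-0. -0. -0.] 8
(456, 332.7, 200) q [-0.33  0.69 -0.15  2.07 -1.    0.44  0.63] err [-12.1 -17.1  -7.1] 5
(456, 332.7, 200) q [ 0.43  0.57 -1.04  2.41 -0.95  0.04  0.45] err [-80.  -94.3 103.4] 4
(456, 332.7, 200) q [-1.25  0.72  0.65  2.11 -0.94  0.2   0.1 ] err [-0. -0. -0.] 6
(np.float64(473.3361536439693), np.float64(332.5), np.float64(67.00824708228166)) q [-0.86  0.87  0.04  2.14 -1.    0.04  0.18] err [-105.7   25.3   -4.8] 5
```

A 13–14° tilt is reachable with this grasp. The seated angle comes from the plate once I let go, because the timer pivots about its uphill edge by about 7 mm at the lip. I'll place it that way.

Emit:
carry_out([
  [[0, 0, 0, -0.024, 0, 0.116, 30], [0, 0, 0, 0, 0, 0.14, 30], [0, 0, 0, 0, 0, 0.14, 30], [0, 0, 0, 0, 0, 0.14, 30], [0, 0, 0, 0, 0, 0.14, 30], [0, 0, 0, 0, 0, 0.14, 30], [0, 0, 0, 0, 0, 0.12, 30], [0, 0, 0, 0, 0, 0, 30]],
])

```text
clock: 28.55
tool_pos: [0.4451, 0.3396, 0.2103]
eef_rot: [0.712, 0.703, 0.001, -0.005]
contact_force: [-0.7, 0.2, -1.0]
opening: 0.545
```

Emit:
carry_out([
  [[-3, 10, 0, -0.07, 0, 0, 30], [-3, 10, 0, -0.08, 0, 0, 30], [0, 0, 20, -0.077, 0, 0, 30], [0, 0, 25, 0, 0, 0, 30], [0, 0, 25, 0, 0, 0, 30], [0, 0, 20, 0, 0, 0, 30], [0, 0, 0, 0, 0, 0, 30], [0, 0, 0, 0, 0, 0, 30]],
])

```text
clock: 29.35
tool_pos: [0.4838, 0.3336, 0.1233]
eef_rot: [0.707, 0.699, 0.08, 0.075]
contact_force: [0.8, 0.3, -2.0]
opening: 0.542
```

```bash
python3 q.py;  python3 go.py 477.5 332.5 72.3 89.5 13
```

```text
[-1.053  0.873  0.516  1.979 -0.944  0.304  0.152] [0.707 0.699 0.08  0.075]
t 29.4 pos [483.8 333.6 123.3] open 0.542 F [ 0.8  0.3 -2. ]
turn [-0.007 -0.008 -0.003] shift now [ -1.6 -17.3  48.4] after turn [ -1.2 -17.6  48.3]
```

Emit:
carry_out([
  [[-1, -9, 0, -0.007, -0.008, 0, 30], [0, -8.5, 10, 0, 0, 0, 30], [0, 0, 12, 0, 0, 0, 30], [0, 0, 12, 0, 0, 0, 30], [0, 0, 5, 0, 0, 0, 30], [0, 0, 0, 0, 0, 0, 30], [0, 0, 0, 0, 0, 0, 30]],
])

```text
clock: 30.05
tool_pos: [0.4756, 0.3331, 0.0817]
eef_rot: [0.707, 0.698, 0.08, 0.081]
contact_force: [-0.2, -0.9, -1.2]
opening: 0.541
```

```bash
python3 q.py;  python3 go.py 477.5 332.5 72.3 89.5 13; python3 - <<'E'
from plant import eyes; import cv2,numpy as np
s=eyes.snapshot('scene')['pixels'][190:310,460:600];t=eyes.snapshot('top')['pixels'][220:310,80:200]; cv2.imwrite('pics/c7.png',np.hstack([cv2.resize(s,(420,360)),cv2.resize(t,(380,360))])[:,:,::-1])
E
```

```text
[-0.986  0.914  0.363  2.008 -0.958  0.152  0.149] [0.707 0.698 0.08  0.081]
t 30.1 pos [475.6 333.1  81.7] open 0.541 F [-0.2 -0.9 -1.2]
turn [ 0.001 -0.    -0.003] shift now [-0.6 -0.3  9.6] after turn [-0.6 -0.3  9.6]
```

View pics/c7.png

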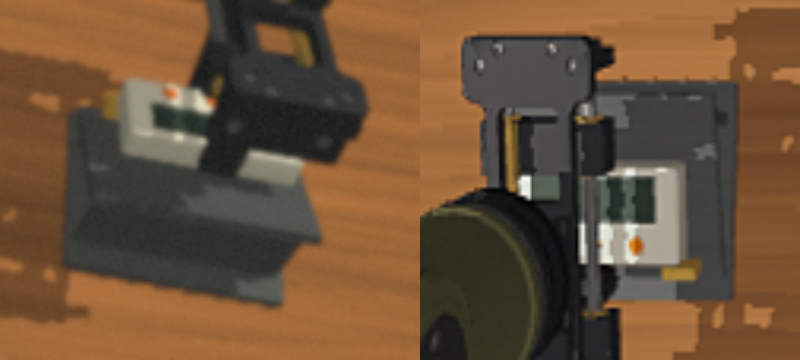

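The timer sits over the plate with its lower edge just inside the tab (top crop: tab at (682,270)). I'll lower it to contact.

Emit:
carry_out([
  [[0, 0, 3, 0, 0, 0, 30], [0, 0, 3, 0, 0, 0, 30], [0, 0, 2, 0, 0, 0, 30], [0, 0, 1, 0, 0, 0, 30], [0, 0, 0, 0, 0, 0, 30], [0, 0, 0, 0, 0, 0, 30]],
])

```text
clock: 30.75
tool_pos: [0.4776, 0.3329, 0.0727]
eef_rot: [0.707, 0.698, 0.08, 0.08]
contact_force: [-2.4, -1.2, 6.0]
opening: 0.542
```

```bash
python3 q.py;  python3 go.py 477.5 332.5 72.3 89.5 13
```

```text
[-0.967  0.927  0.336  2.004 -0.959  0.13   0.152] [0.707 0.698 0.08  0.08 ]
t 30.8 pos [477.6 332.9  72.7] open 0.542 F [-2.4 -1.2  6. ]
turn [ 0.    -0.    -0.004] shift now [-0.4 -0.2  0.4] after turn [-0.4 -0.2  0.4]
```

Emit:
carry_out([
  [[0, 0, 0, 0, 0, 0, 60], [0, 0, 0, 0, 0, 0, 68], [0, 0, 0, 0, 0, 0, 72], [0, 0, 0, 0, 0, 0, 72]],
], squeeze=10)

```text
clock: 31.15
tool_pos: [0.4779, 0.3329, 0.0722]
eef_rot: [0.707, 0.698, 0.08, 0.081]
contact_force: [0.2, -0.6, -1.2]
opening: 0.724
```

Emit:
carry_out([
  [[0, 0, -10, 0, 0, 0, 72], [0, 0, -20, 0, 0, 0, 72], [0, 0, -30, 0, 0, 0, 72], [0, 0, -30, 0, 0, 0, 72], [-40, 0, -20, 0, 0, 0, 72], [-45, 0, 0, 0, 0, 0, 72], [-45, 0, 0, 0, 0, 0, 72], [0, 0, 0, 0, 0, 0, 72]],
])

```text
clock: 31.95
tool_pos: [0.4519, 0.1942, 0.1809]
eef_rot: [0.712, 0.693, 0.079, 0.082]
contact_force: [-0.2, -0.1, 0.4]
opening: 0.72
```

```bash
python3 go.py 477.5 332.5 72.3 89.5; python3 - <<'E'
from h import *; from plant import eyes
S=eyes.snapshot('scene');T=eyes.snapshot('top'); pickle.dump({'scene':S,'top':T},open('s8.pkl','wb')); s=S['pixels'][190:310,460:600];t=T['pixels'][220:310,80:200]; cv2.imwrite('pics/c8.png',np.hstack([cv2.resize(s,(420,360)),cv2.resize(t,(380,360))])[:,:,::-1])
for c in blobs(T,[0,0,150],[180,50,255],(100,230,190,300))[:2]: print(cv2.minAreaRect(c),rect(T,c,.058))
E
```

```text
t 31.9 pos [451.9 194.2 180.9] open 0.72 F [-0.2 -0.1  0.4]
turn [ 0.228  0.004 -0.018] shift now [139.2  -3.2 110.5] after turn [138.5  24.4 108.6]
((136.5, 273.5), (23.0, 51.0), 90.0) (array([480. , 333.5], dtype=float32), [44.0, 98.9], -0.6)
```

View pics/c8.png

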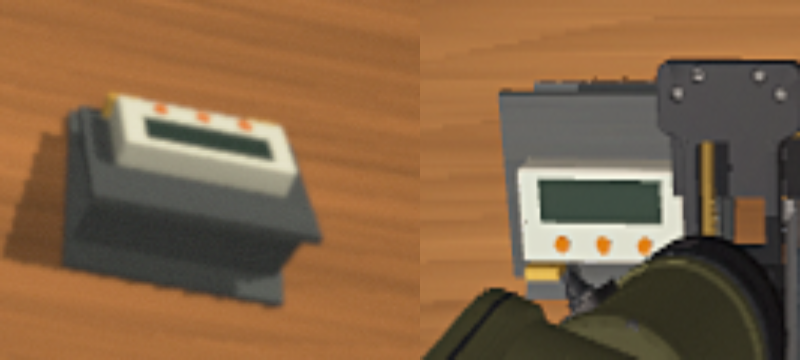

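The timer lies on the slope parallel to the plate, just above the tabs. I'll measure its distance from the lip by triangulating buttons and tabs in both views.

```bash
cat > lip.py <<'E'
from h import *; import sys
def cents(s,lo,hi,box,n):
    m=cv2.inRange(cv2.cvtColor(cv2.resize(s['pixels'],None,fx=4,fy=4,interpolation=cv2.INTER_CUBIC),cv2.COLOR_RGB2HSV),np.array(lo),np.array(hi))
    k=np.zeros_like(m);x0,y0,x1,y1=[4*v for v in box];k[y0:y1,x0:x1]=255
    c=sorted(cv2.findContours(m&k,cv2.RETR_EXTERNAL,cv2.CHAIN_APPROX_NONE)[0],key=cv2.contourArea,reverse=True)[:n]
    o=[]
    for x in c: M=cv2.moments(x); o.append([(M['m10']/M['m00']+.5)/4-.5,(M['m01']/M['m00']+.5)/4-.5])
    return np.array(sorted(o))
def tri(a,b,ua,ub):
    out=[]
    for da,db in zip(ray(a,ua),ray(b,ub)):
        s=np.linalg.lstsq(np.c_[da,-db],b['origin']-a['origin'],rcond=None)[0]
        P,Q=a['origin']+da*s[0],b['origin']+db*s[1]; out.append(np.r_[(P+Q)/2,np.linalg.norm(P-Q)]*1000)
    return np.array(out).round(1)
O=([5,170,150],[16,255,255])
if __name__=='__main__':
    d=pickle.load(open(sys.argv[1],'rb')); t,s=d['top'],d['scene']; d0=pickle.load(open('snap0.pkl','rb'))
    u=cents(d0['top'],*O,(285,220,335,232),3); print('start buttons',u.round(1).tolist(),(cast(d0['top'],u,.026)*1000).round(1).tolist())
    ut=cents(t,*O,(100,270,180,287),3);us=cents(s,*O,(500,215,550,240),3)[::-1]; print(ut.round(1).tolist(),us.round(1).tolist()); print(tri(t,s,ut,us))
    Y=([17,150,100],[34,255,255]); ut=cents(d0['top'],*Y,(105,284,175,292),2);us=cents(d0['scene'],*Y,(480,215,570,245),2)[::-1]; print('tabs0',ut,us,tri(d0['top'],d0['scene'],ut,us))
E
python3 lip.py s8.pkl
```

```text
start buttons [[297.1, 225.2], [309.7, 225.4], [322.1, 225.5]] [[574.6, 26.6, 26.0], [574.2, 1.4, 26.0], [573.7, -23.5, 26.0]]
[[124.3, 280.6], [137.3, 280.9], [150.3, 281.0]] [[540.9, 231.1], [527.3, 228.7], [513.1, 225.8]]
[[4.667e+02 3.563e+02 5.750e+01 1.000e-01]
 [4.660e+02 3.320e+02 5.650e+01 7.000e-01]
 [4.654e+02 3.068e+02 5.690e+01 3.000e-01]]
tabs0 [[118.89261027 286.90341782]
 [161.98905636 286.95226958]] [[546.31286949 233.49627672]
 [500.39323813 224.87815439]] [[455.2 373.6  38.9   0.6]
 [454.3 289.7  39.1   0.7]]
```

```bash
python3 - <<'E'
from lip import *
d=pickle.load(open('snap0.pkl','rb'));t,s=d['top'],d['scene']
print(tri(t,s,cents(t,*O,(285,220,335,232),3),cents(s,*O,(305,248,350,262),3)[::-1]))
d=pickle.load(open('s8.pkl','rb'));t,s=d['top'],d['scene']
# screen centroid, start vs now
print(tri(t,s,cents(t,[35,40,20],[85,160,75],(112,262,170,278),1),cents(s,[35,40,20],[85,160,75],(500,222,560,250),1)))
d=pickle.load(open('snap0.pkl','rb'));t,s=d['top'],d['scene']
print(tri(t,s,cents(t,[35,40,20],[85,160,75],(288,206,332,222),1),cents(s,[35,40,20],[85,160,75],(300,255,352,282),1)))
E
python3 go.py 520 -65 150 0; python3 q.py
```

```text
[[ 5.744e+02  2.670e+01  2.770e+01  4.000e-01]
 [ 5.739e+02  1.700e+00  2.760e+01  6.000e-01]
 [ 5.734e+02 -2.330e+01  2.790e+01  3.000e-01]]
[[486.6 331.5  64.4   0. ]]
[[590.4  11.2  21.4  20.2]]
t 32.0 pos [451.7 201.6 180.2] open 0.723 F [ 0.4  0.2 -0.1]
turn [ 0.178 -0.178  1.547] shift now [-265.5   64.1   45.3] after turn [ 68.3 266.6  30.2]
[-0.829  0.66   0.383  2.228 -0.887  0.145  0.31 ] [0.708 0.697 0.08  0.08 ]
```

The timer's origin comes out at about x −9 ±2 mm in the stand frame (window −21 to −4). It lies centred sideways with a tilt of about 20°, so it is seated. Next is the dish.

Emit:
carry_out([
  [[0, 0, 0, 0.07, 0, 0, 85], [0, 0, 0, 0.08, 0, 0, 85], [0, 0, 0, 0.078, 0, 0, 85], [0, 0, 0, 0, 0, 0, 85], [0, 0, 0, 0, 0, 0, 85]],
])

```text
clock: 32.55
tool_pos: [0.4511, 0.2045, 0.1791]
eef_rot: [0.71, 0.704, 0.0, 0.0]
contact_force: [-0.7, -0.7, 0.5]
opening: 0.855
```

```bash
python3 go.py 611.1 -336.9 66 92.5; python3 q.py
```

```text
t 32.5 pos [451.1 204.5 179.1] open 0.855 F [-0.7 -0.7  0.5]
turn [ 0.001 -0.001 -0.053] shift now [-540.   165.   112.9] after turn [-547.9  136.3  113.1]
[-0.858  0.737  0.575  2.054 -0.75   0.567  0.245] [0.71  0.704 0.    0.   ]
```

Emit:
carry_out([
  [[-20, 10, 0, 0, 0, -0.053, 85], [-36, 9, 0, 0, 0, 0, 85], [-40, 10, 0, 0, 0, 0, 85], [-40, 10, 0, 0, 0, 0, 85], [-40, 10, 0, 0, 0, 0, 85], [-40, 10, 0, 0, 0, 0, 85], [-40, 10, 0, 0, 0, 0, 85], [-40, 10, 0, 0, 0, 0, 85]],
])

```text
clock: 33.35
tool_pos: [0.5411, -0.0899, 0.179]
eef_rot: [0.692, 0.722, 0.0, -0.001]
contact_force: [1.0, -0.2, 0.2]
opening: 0.85
```

Emit:
carry_out([
  [[-40, 10, 0, 0, 0, 0, 85], [-40, 10, 0, 0, 0, 0, 85], [-40, 10, 0, 0, 0, 0, 85], [-40, 10, 0, 0, 0, 0, 85], [-40, 10, 0, 0, 0, 0, 85], [-35, 10, 0, 0, 0, 0, 85], [-16, 5, 0, 0, 0, 0, 85], [0, 0, 0, 0, 0, 0, 85]],
])

```text
clock: 34.15
tool_pos: [0.6162, -0.3398, 0.1784]
eef_rot: [0.693, 0.721, -0.0, 0.0]
contact_force: [0.3, -0.0, -0.6]
opening: 0.851
```

```bash
python3 go.py 611.1 -336.9 66 92.5; python3 q.py
```

```text
t 34.1 pos [ 616.2 -339.8  178.4] open 0.851 F [ 0.3 -0.  -0.6]
turn [-0.     0.001 -0.005] shift now [  3.1  -5.  112.4] after turn [  3.1  -5.  112.4]
[ 0.2    0.948  0.517  1.392 -0.52   0.938  0.886] [ 0.693  0.721 -0.     0.   ]
```

Emit:
carry_out([
  [[3, -5, 30, 0, 0, -0.005, 85], [0, 0, 35, 0, 0, 0, 85], [0, 0, 25, 0, 0, 0, 85], [0, 0, 15, 0, 0, 0, 85], [0, 0, 6, 0, 0, 0, 85], [0, 0, 0, 0, 0, 0, 85], [0, 0, 0, 0, 0, 0, 85]],
])

```text
clock: 34.85
tool_pos: [0.6121, -0.3354, 0.0692]
eef_rot: [0.691, 0.723, 0.0, 0.001]
contact_force: [0.3, 0.3, -0.2]
opening: 0.848
```

```bash
python3 go.py 611.1 -336.9 65.5 92.5
```

```text
t 34.9 pos [ 612.1 -335.4   69.2] open 0.848 F [ 0.3  0.3 -0.2]
turn [0.001 0.001 0.003] shift now [-1.4 -1.1  3.7] after turn [-1.5 -1.1  3.7]
```

Emit:
carry_out([
  [[-1.5, -1, 3, 0, 0, 0.003, 85], [0, 0, 0.5, 0, 0, 0, 85], [0, 0, 0, 0, 0, 0, 30], [0, 0, 0, 0, 0, 0, 30], [0, 0, 0, 0, 0, 0, 30], [0, 0, 0, 0, 0, 0, 30], [0, 0, 0, 0, 0, 0, 30], [0, 0, 0, 0, 0, 0, 30]],
], squeeze=25)

```text
clock: 35.65
tool_pos: [0.6107, -0.3367, 0.0645]
eef_rot: [0.692, 0.722, 0.0, -0.0]
contact_force: [0.2, 0.7, -0.2]
opening: 0.567
```

```bash
python3 go.py 655.7 -4.6 58.4 92.5
```

```text
t 35.6 pos [ 610.7 -336.7   64.5] open 0.567 F [ 0.2  0.7 -0.2]
turn [-0.    -0.001 -0.001] shift now [329.9  59.2   6.3] after turn [329.9  59.4   6.1]
```

Emit:
carry_out([
  [[0, 0, -10, 0, 0, 0, 30], [0, 0, -20, 0, 0, 0, 30], [0, 0, -10, 0, 0, 0, 30], [20, 4, 0, 0, 0, 0, 30], [38, 7, 0, 0, 0, 0, 30], [40, 7, 0, 0, 0, 0, 30], [40, 7, 0, 0, 0, 0, 30], [40, 7, 0, 0, 0, 0, 30]],
])

```text
clock: 36.45
tool_pos: [0.6347, -0.1559, 0.1047]
eef_rot: [0.692, 0.722, 0.0, -0.001]
contact_force: [-0.4, 0.0, -4.0]
opening: 0.562
```

Emit:
carry_out([
  [[40, 7, 0, 0, 0, 0, 30], [40, 7, 0, 0, 0, 0, 30], [40, 7, 0, 0, 0, 0, 30], [25, 5, 0, 0, 0, 0, 30], [7, 1, 0, 0, 0, 0, 30], [0, 0, 0, 0, 0, 0, 30], [0, 0, 20, 0, 0, 0, 30], [0, 0, 10, 0, 0, 0, 30]],
])

```text
clock: 37.25
tool_pos: [0.6543, -0.0074, 0.0739]
eef_rot: [0.693, 0.721, -0.001, -0.0]
contact_force: [-0.1, 0.8, -3.5]
opening: 0.564
```

Emit:
carry_out([
  [[0, 0, 0, 0, 0, 0, 30], [0, 0, 0, 0, 0, 0, 30], [0, 0, 0, 0, 0, 0, 30]],
])

```text
clock: 37.55
tool_pos: [0.6557, -0.0055, 0.0753]
eef_rot: [0.692, 0.722, 0.0, 0.0]
contact_force: [0.3, -0.5, -3.0]
opening: 0.566
```

```bash
python3 go.py 655.7 -4.6 56.5 92.5
```

```text
t 37.5 pos [655.7  -5.5  75.3] open 0.566 F [ 0.3 -0.5 -3. ]
turn [ 0.    -0.    -0.002] shift now [ 0.9  0.  18.8] after turn [ 0.9  0.1 18.8]
```

Emit:
carry_out([
  [[1, 0, 6, 0, 0, 0, 30], [0, 0, 6, 0, 0, 0, 30], [0, 0, 4, 0, 0, 0, 30], [0, 0, 2, 0, 0, 0, 30], [0, 0, 0.5, 0, 0, 0, 30], [0, 0, 0, 0, 0, 0, 30], [0, 0, 0, 0, 0, 0, 30]],
])

```text
clock: 38.25
tool_pos: [0.6547, -0.0033, 0.0565]
eef_rot: [0.692, 0.722, -0.0, -0.001]
contact_force: [-4.8, 1.1, 5.5]
opening: 0.565
```

```bash
python3 go.py 655.7 -4.6 56.5 92.5
```

```text
t 38.2 pos [654.7  -3.3  56.5] open 0.565 F [-4.8  1.1  5.5]
turn [-0.002 -0.001 -0.001] shift now [-1.4  0.9 -0. ] after turn [-1.4  0.9 -0. ]
```

Emit:
carry_out([
  [[0, 0, 0, 0, 0, 0, 70], [0, 0, 0, 0, 0, 0, 85], [0, 0, 0, 0, 0, 0, 85], [0, 0, 0, 0, 0, 0, 85], [0, 0, -20, 0, 0, 0, 85], [0, 0, -35, 0, 0, 0, 85], [0, 0, -40, 0, 0, 0, 85], [0, 0, -20, 0, 0, 0, 85]],
])

```text
clock: 39.05
tool_pos: [0.6569, -0.0043, 0.1744]
eef_rot: [0.692, 0.722, 0.001, 0.002]
contact_force: [0.7, -0.2, -0.7]
opening: 0.849
```

```bash
python3 go.py 469 -282.1 77 90
```

```text
t 39.0 pos [656.9  -4.3 174.4] open 0.849 F [ 0.7 -0.2 -0.7]
turn [0.004 0.    0.043] shift now [-269.5 -199.9   96.8] after turn [-277.8 -187.9   97.4]
```

Emit:
carry_out([
  [[-18, -14, 0, 0, 0, 0.043, 95], [-34, -23, 0, 0, 0, 0, 95], [-38, -26, 0, 0, 0, 0, 95], [-38, -26, 0, 0, 0, 0, 95], [-38, -26, 0, 0, 0, 0, 95], [-38, -26, 0, 0, 0, 0, 95], [-38, -26, 0, 0, 0, 0, 95], [-35, -22, 0, 0, 0, 0, 95]],
])

```text
clock: 39.85
tool_pos: [0.4655, -0.2832, 0.1713]
eef_rot: [0.708, 0.707, -0.0, -0.0]
contact_force: [1.2, -0.4, -0.1]
opening: 0.947
```

Emit:
carry_out([
  [[0, 0, 20, 0, 0, 0, 95], [0, 0, 20, 0, 0, 0, 95], [0, 0, 0, 0, 0, 0, 95], [0, 0, 0, 0, 0, 0, 95]],
])

```text
clock: 40.25
tool_pos: [0.4671, -0.2812, 0.1312]
eef_rot: [0.707, 0.707, -0.0, -0.001]
contact_force: [0.6, -0.3, -0.2]
opening: 0.95
```

```bash
python3 go.py 469 -282.1 77 90; python3 q.py; python3 - <<'E'
from h import *; from plant import eyes
S=eyes.snapshot('scene');T=eyes.snapshot('top'); 
im=np.vstack([cv2.resize(T['pixels'][140:320,220:560],(540,286)),np.pad(cv2.resize(S['pixels'][130:380,60:420],(430,300)),((0,0),(0,110),(0,0)))]); cv2.imwrite('pics/c9.png',im[:,:,::-1])
for c in blobs(T,[0,0,150],[180,50,255],(280,160,340,204))[:1]: print('butter',rect(T,c,.016))
E
```

```text
t 40.2 pos [ 467.1 -281.2  131.2] open 0.95 F [ 0.6 -0.3 -0.2]
turn [-0.001 -0.001 -0.   ] shift now [-0.9  2.  54.1] after turn [-0.9  1.9 54.2]
[ 0.226  0.827  0.401  1.932 -0.629  0.51   1.071] [ 0.707  0.707 -0.    -0.001]
butter (array([658.6,  -1.7], dtype=float32), [65.6, 90.9], 2.5)
```

View pics/c9.png

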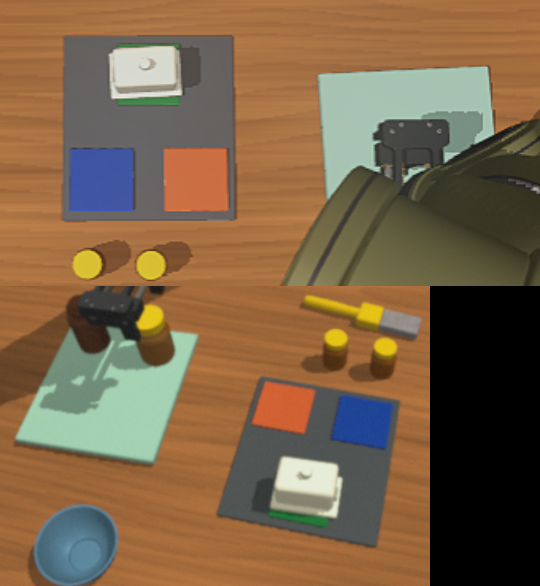

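The dish is back on green (measured 1 mm from its start), and the gripper is above the jar. I'll grasp the jar.

Emit:
carry_out([
  [[-1, 2, 20, 0, 0, 0, 95], [0, 0, 18, 0, 0, 0, 95], [0, 0, 12, 0, 0, 0, 95], [0, 0, 4, 0, 0, 0, 95], [0, 0, 0, 0, 0, 0, 95], [0, 0, 0, 0, 0, 0, 95]],
])

```text
clock: 40.95
tool_pos: [0.4693, -0.2824, 0.0777]
eef_rot: [0.707, 0.707, 0.0, 0.0]
contact_force: [0.3, -0.6, 0.3]
opening: 0.95
```

Emit:
carry_out([
  [[0, 0, 0, 0, 0, 0, 30], [0, 0, 0, 0, 0, 0, 30], [0, 0, 0, 0, 0, 0, 30], [0, 0, 0, 0, 0, 0, 30], [0, 0, 0, 0, 0, 0, 30], [0, 0, 0, 0, 0, 0, 30], [0, 0, 0, 0, 0, 0, 30], [0, 0, 0, 0, 0, 0, 30]],
], squeeze=20)

```text
clock: 41.75
tool_pos: [0.4682, -0.282, 0.0772]
eef_rot: [0.707, 0.707, -0.0, -0.001]
contact_force: [-2.7, 0.5, 5.7]
opening: 0.628
```

```bash
python3 go.py 521.5 56.8 77 90
```

```text
t 41.8 pos [ 468.2 -282.    77.2] open 0.628 F [-2.7  0.5  5.7]
turn [-0.002 -0.001 -0.   ] shift now [338.9  53.1   0.5] after turn [3.388e+02 5.330e+01 2.000e-01]
```

Emit:
carry_out([
  [[0, 0, -10, 0, 0, 0, 30], [0, 0, -20, 0, 0, 0, 30], [0, 0, -10, 0, 0, 0, 30], [20, 4, 0, 0, 0, 0, 30], [39, 6, 0, 0, 0, 0, 30], [40, 6, 0, 0, 0, 0, 30], [40, 6, 0, 0, 0, 0, 30], [40, 6, 0, 0, 0, 0, 30]],
])

```text
clock: 42.55
tool_pos: [0.4977, -0.1014, 0.1173]
eef_rot: [0.707, 0.707, 0.0, -0.0]
contact_force: [1.2, 0.8, -3.1]
opening: 0.632
```

Emit:
carry_out([
  [[40, 6, 0, 0, 0, 0, 30], [40, 6, 0, 0, 0, 0, 30], [40, 6, 0, 0, 0, 0, 30], [30, 5, 0, 0, 0, 0, 30], [10, 2, 0, 0, 0, 0, 30], [0, 0, 10, 0, 0, 0, 30], [0, 0, 20, 0, 0, 0, 30], [0, 0, 5, 0, 0, 0, 30]],
])

```text
clock: 43.35
tool_pos: [0.5209, 0.0546, 0.0807]
eef_rot: [0.708, 0.706, -0.001, -0.001]
contact_force: [-0.6, -0.6, -2.4]
opening: 0.629
```

Emit:
carry_out([
  [[0, 0, 0, 0, 0, 0, 30], [0, 0, 0, 0, 0, 0, 30]],
])

```text
clock: 43.55
tool_pos: [0.5221, 0.0554, 0.0825]
eef_rot: [0.708, 0.706, -0.0, -0.0]
contact_force: [-1.1, 0.6, -2.6]
opening: 0.625
```

```bash
python3 go.py 521.5 56.8 69.2 90
```

```text
t 43.5 pos [522.1  55.4  82.5] open 0.625 F [-1.1  0.6 -2.6]
turn [-0.001 -0.    -0.002] shift now [ 1.4 -0.6 13.3] after turn [ 1.4 -0.6 13.3]
```

Emit:
carry_out([
  [[1, -0.5, 5, 0, 0, 0, 30], [0, 0, 4, 0, 0, 0, 30], [0, 0, 2.5, 0, 0, 0, 30], [0, 0, 1.5, 0, 0, 0, 30], [0, 0, 0.5, 0, 0, 0, 30], [0, 0, 0, 0, 0, 0, 30], [0, 0, 0, 0, 0, 0, 30]],
])

```text
clock: 44.25
tool_pos: [0.5214, 0.058, 0.0692]
eef_rot: [0.707, 0.707, 0.0, -0.001]
contact_force: [-1.4, -0.7, 5.6]
opening: 0.624
```

```bash
python3 go.py 521.5 56.8 69.2 90
```

```text
t 44.2 pos [521.4  58.   69.2] open 0.624 F [-1.4 -0.7  5.6]
turn [-0.001 -0.001 -0.   ] shift now [-1.2  0.1  0. ] after turn [-1.2  0.1  0. ]
```

Emit:
carry_out([
  [[0, 0, 0, 0, 0, 0, 75], [0, 0, 0, 0, 0, 0, 95], [0, 0, 0, 0, 0, 0, 95], [0, 0, 0, 0, 0, 0, 95], [0, 0, -20, 0, 0, 0, 95], [0, 0, -35, 0, 0, 0, 95], [0, 0, -35, 0, 0, 0, 95], [0, 0, -10, 0, 0, 0, 95]],
])

```text
clock: 45.05
tool_pos: [0.523, 0.0575, 0.1715]
eef_rot: [0.707, 0.707, 0.002, 0.001]
contact_force: [0.9, -0.3, -0.3]
opening: 0.951
```

Emit:
carry_out([
  [[-20, -3, 0, 0, 0, 0, 95], [-35, -5, 0, 0, 0, 0, 95], [-40, -5, 0, 0, 0, 0, 95], [-40, -5, 0, 0, 0, 0, 95], [-40, -5, 0, 0, 0, 0, 95], [-40, -5, 0, 0, 0, 0, 95], [-40, -5, 0, 0, 0, 0, 95], [-40, -5, 0, 0, 0, 0, 95]],
])

```text
clock: 45.85
tool_pos: [0.4829, -0.2385, 0.1678]
eef_rot: [0.707, 0.707, -0.0, -0.001]
contact_force: [0.3, -0.6, -0.1]
opening: 0.952
```

Emit:
carry_out([
  [[-40, -5, 0, 0, 0, 0, 95], [-40, -5, 0, 0, 0, 0, 95], [-40, -4, 0, 0, 0, 0, 95], [-27, -2, 0, 0, 0, 0, 95], [-9, 0, 0, 0, 0, 0, 95], [0, 0, 0, 0, 0, 0, 95], [0, 0, 0, 0, 0, 0, 95]],
])

```text
clock: 46.55
tool_pos: [0.468, -0.3908, 0.1677]
eef_rot: [0.707, 0.708, 0.001, -0.002]
contact_force: [0.6, 0.5, -0.3]
opening: 0.949
```

```bash
python3 go.py 467.8 -393.6 81 90; python3 q.py
```

```text
t 46.5 pos [ 468.  -390.8  167.7] open 0.949 F [ 0.6  0.5 -0.3]
turn [-0.001 -0.004  0.002] shift now [-3.1 -0.1 86.7] after turn [-2.8 -0.2 86.7]
[ 0.358  0.846  0.489  1.714 -0.559  0.728  1.137] [ 0.707  0.708  0.001 -0.002]
```

Emit:
carry_out([
  [[-1, 0, 30, 0, 0, 0, 95], [0, 0, 28, 0, 0, 0, 95], [0, 0, 20, 0, 0, 0, 95], [0, 0, 8, 0, 0, 0, 95], [0, 0, 0, 0, 0, 0, 95], [0, 0, 0, 0, 0, 0, 95], [0, 0, 0, 0, 0, 0, 95]],
])

```text
clock: 47.25
tool_pos: [0.4681, -0.3943, 0.0836]
eef_rot: [0.707, 0.707, 0.0, 0.0]
contact_force: [-0.6, -0.0, 0.2]
opening: 0.946
```

```bash
python3 go.py 467.8 -393.6 81 90
```

```text
t 47.2 pos [ 468.1 -394.3   83.6] open 0.946 F [-0.6 -0.   0.2]
turn [0.001 0.001 0.   ] shift now [ 0.7 -0.3  2.6] after turn [ 0.7 -0.3  2.6]
```

Emit:
carry_out([
  [[0.5, -1, 2, 0, 0, 0, 95], [0, 0, 0, 0, 0, 0, 30], [0, 0, 0, 0, 0, 0, 30], [0, 0, 0, 0, 0, 0, 30], [0, 0, 0, 0, 0, 0, 30], [0, 0, 0, 0, 0, 0, 30], [0, 0, 0, 0, 0, 0, 30], [0, 0, 0, 0, 0, 0, 30]],
], squeeze=20)

```text
clock: 48.05
tool_pos: [0.4656, -0.3937, 0.0805]
eef_rot: [0.707, 0.707, -0.0, -0.001]
contact_force: [-3.9, 0.7, 3.8]
opening: 0.581
```

```bash
python3 go.py 521 -65 73.2 90
```

```text
t 48.0 pos [ 465.6 -393.7   80.5] open 0.581 F [-3.9  0.7  3.8]
turn [-0.002 -0.001 -0.001] shift now [328.7  55.2   7.5] after turn [328.7  55.4   7.3]
```

Place at z = 72.5.

Emit:
carry_out([
  [[0, 0, -10, 0, 0, 0, 30], [0, 0, -20, 0, 0, 0, 30], [0, 0, -10, 0, 0, 0, 30], [20, 4, 0, 0, 0, 0, 30], [38, 6, 0, 0, 0, 0, 30], [40, 6, 0, 0, 0, 0, 30], [40, 6, 0, 0, 0, 0, 30], [40, 6, 0, 0, 0, 0, 30]],
])

```text
clock: 48.85
tool_pos: [0.4954, -0.2138, 0.1208]
eef_rot: [0.707, 0.707, 0.001, -0.0]
contact_force: [1.3, 0.3, -2.7]
opening: 0.585
```

Emit:
carry_out([
  [[40, 6, 0, 0, 0, 0, 30], [40, 6, 0, 0, 0, 0, 30], [40, 6, 0, 0, 0, 0, 30], [24, 5, 0, 0, 0, 0, 30], [7, 3, 0, 0, 0, 0, 30], [0, 0, 10, 0, 0, 0, 30], [0, 0, 20, 0, 0, 0, 30], [0, 0, 5, 0, 0, 0, 30]],
])

```text
clock: 49.65
tool_pos: [0.5195, -0.0666, 0.0841]
eef_rot: [0.708, 0.706, -0.001, -0.001]
contact_force: [-0.4, 0.4, -3.1]
opening: 0.584
```

Emit:
carry_out([
  [[0, 0, 0, 0, 0, 0, 30], [0, 0, 0, 0, 0, 0, 30]],
])

```text
clock: 49.85
tool_pos: [0.5205, -0.066, 0.0859]
eef_rot: [0.708, 0.706, -0.0, -0.0]
contact_force: [0.5, 0.5, -2.8]
opening: 0.585
```

```bash
python3 go.py 521 -65 72.5 90
```

```text
t 49.9 pos [520.5 -66.   85.9] open 0.585 F [ 0.5  0.5 -2.8]
turn [-0.001 -0.    -0.002] shift now [ 1.   0.5 13.4] after turn [ 1.   0.5 13.4]
```

Emit:
carry_out([
  [[0, 0, 5, 0, 0, 0, 30], [0, 0, 4, 0, 0, 0, 30], [0, 0, 2.5, 0, 0, 0, 30], [0, 0, 1.5, 0, 0, 0, 30], [0, 0, 0.5, 0, 0, 0, 30], [0, 0, 0, 0, 0, 0, 30], [0, 0, 0, 0, 0, 0, 30]],
])

```text
clock: 50.55
tool_pos: [0.5204, -0.0645, 0.0724]
eef_rot: [0.707, 0.707, 0.0, -0.001]
contact_force: [-1.0, 0.2, 1.8]
opening: 0.581
```

```bash
python3 go.py 521 -65 72.5 90
```

```text
t 50.5 pos [520.4 -64.5  72.4] open 0.581 F [-1.   0.2  1.8]
turn [-0.001 -0.001 -0.   ] shift now [-0.5  0.6 -0.1] after turn [-0.5  0.6 -0.1]
```

Down. I'll release, rise and move aside for a last look.

Emit:
carry_out([
  [[0, 0, 0, 0, 0, 0, 75], [0, 0, 0, 0, 0, 0, 95], [0, 0, 0, 0, 0, 0, 95], [0, 0, 0, 0, 0, 0, 95], [0, 0, -20, 0, 0, 0, 95], [0, 0, -35, 0, 0, 0, 95], [0, 0, -35, 0, 0, 0, 95], [0, 0, -20, 0, 0, 0, 95]],
])

```text
clock: 51.35
tool_pos: [0.5212, -0.0651, 0.1844]
eef_rot: [0.707, 0.707, 0.001, 0.001]
contact_force: [0.5, -0.5, 0.2]
opening: 0.953
```

Emit:
carry_out([
  [[-30, 0, 0, 0, 0, 0, 95], [-40, 0, 0, 0, 0, 0, 95], [-40, 0, 0, 0, 0, 0, 95], [-40, 0, 0, 0, 0, 0, 95], [-40, 0, 0, 0, 0, 0, 95], [-30, 0, 0, 0, 0, 0, 95], [0, 0, 0, 0, 0, 0, 95], [0, 0, 0, 0, 0, 0, 95]],
])

```text
clock: 52.15
tool_pos: [0.5201, -0.2849, 0.1817]
eef_rot: [0.708, 0.707, 0.0, -0.001]
contact_force: [0.7, 0.0, 0.1]
opening: 0.948
```

```bash
python3 - <<'E'
from h import *; from plant import eyes
S=eyes.snapshot('scene');T=eyes.snapshot('top'); pickle.dump({'scene':S,'top':T},open('s10.pkl','wb'))
d=pickle.load(open('snap0.pkl','rb'))
for n,s in(('start',d['top']),('now',T)):
    print(n,'butter',rect(s,blobs(s,[0,0,150],[180,50,255],(280,160,340,204))[0],.016),'honey',rect(s,blobs(s,[22,120,80],[34,255,255],(255,225,310,275))[0],.095))
    c=blobs(s,[0,60,20],[18,255,110],(325,228,365,272)); print(' mill dark',rect(s,c[0],.08) if c else None)
cv2.imwrite('pics/c10.png',np.vstack([cv2.resize(T['pixels'][150:310,90:390],(560,299)),cv2.resize(S['pixels'][170:340,230:580],(560,272))])[:,:,::-1])
E
python3 lip.py s10.pkl
```

```text
start butter (array([658.6,  -2.9], dtype=float32), [65.5, 90.7], 2.7) honey (array([520.8,  56.4], dtype=float32), [47.6, 48.6], 67.6)
 mill dark (array([518.7, -63.9], dtype=float32), [49.2, 53.6], 44.5)
now butter (array([658.7,  -1.7], dtype=float32), [65.7, 90.9], 2.5) honey (array([522.7,  56.9], dtype=float32), [46.3, 48.4], 89.7)
 mill dark (array([521.2, -61.1], dtype=float32), [41.6, 54.2], 48.6)
start buttons [[297.1, 225.2], [309.7, 225.4], [322.1, 225.5]] [[574.6, 26.6, 26.0], [574.2, 1.4, 26.0], [573.7, -23.5, 26.0]]
[[124.3, 280.6], [137.3, 280.9], [150.3, 281.0]] [[541.0, 231.1], [527.3, 228.6], [513.1, 225.8]]
[[4.667e+02 3.563e+02 5.750e+01 2.000e-01]
 [4.660e+02 3.319e+02 5.670e+01 6.000e-01]
 [4.654e+02 3.069e+02 5.680e+01 4.000e-01]]
tabs0 [[118.89261027 286.90341782]
 [161.98905636 286.95226958]] [[546.31286949 233.49627672]
 [500.39323813 224.87815439]] [[455.2 373.6  38.9   0.6]
 [454.3 289.7  39.1   0.7]]
```

View pics/c10.png

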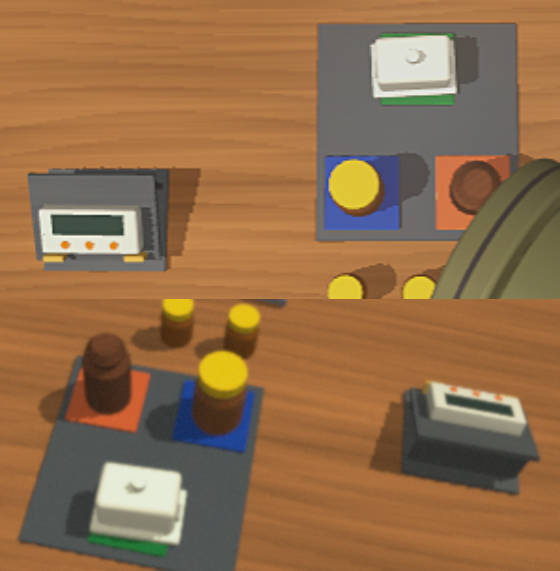

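Everything is back in place: dish at (413,65), jar at (354,185) and mill at (474,187) on their coasters, and the timer at (90,230) just above both tabs. I'll hand in.

```bash
python3 -c "
from plant import ticket; print(ticket.finish_job())"
```

```text
the job is handed in; nothing more can be done
None
```

I moved the mill, jar and dish to the board, set the timer on the stand, put the three back on their own coasters, and handed the job in at about 52 s. No verdict was reported.

**Last checks, from the camera images:**
- **Dish and jar:** measured about 1 mm and 2 mm from where they started, both standing upright.
- **Mill:** the image reading was about 4 mm off, but the arm partly hid it. The gripper released it within about 1 mm of my estimate of its start.
- **Timer:** on the slope with the screen uphill, centred sideways and let go. I measured its tilt at about 20°, and its position did not change between the two checks.

**What did not go as planned:**
- **Placing angle:** the wrist hit its limit (joint 6) when I first tried to place the timer at the full 22°. I let go at 13° with the uphill edge on the plate, and the timer settled flat from there.
- **Gap to the lip:** the timer rests about 4 mm (±2) uphill of touching, within the allowed 9 mm. I did not push it further down.
- **Height reading:** the timer's height read about 1.3 mm above the expected value after I corrected for camera bias, still within range.

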